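# Tighten the recessed nut of the drive head

## Robot

A 7-joint arm with a two-finger parallel gripper is mounted at the origin on the work surface. World frame = base frame: x ahead of the robot, y to its left, z up, the work surface at z = 0. Lengths are in m, angles in rad, forces in N, time in s.
With the tool pointing down it reaches from about 0.4 to 0.925 m from the base axis. Payload 4.1 kg.
Tool frame: the origin (TCP) lies at the very end of the fingers, on their centre line; the grasp point (between the pads) lies r.hold_point_z behind it (r.hold_point_z is the distance from the TCP to the grasp point, in m); z points along the fingers, y is the line along which they close (so a half turn about z gives the same grasp; the last joint's range is limited). The gripper opens to 85 mm and grips with 20 to 120 N. Pads are 22 mm wide; open, the fingers measure 114 mm over their backs; the gripper's body (76 mm by 85 mm) begins 54 mm behind the grasp point. The pads swing forward as they close: fully open they stand 13 mm farther back than shut.
Start: joints at [1.033, 0.398, 0.045, 1.537, -0.019, 1.207, -0.051], TCP at [0.276, -0.588, 0.199] pointing down, gripper open.
Joint ranges: [-2.82, 2.82], [-0.49, 2.23], [-1.37, 1.46], [0, 2.46], [-1.36, 4.5], [0.23, 2], [-2.94, 2.94]. Speed limits (rad/s): [2.57, 2.57, 3.14, 3.14, 3.14, 3.14, 3.14].

## Interface

Orientations are given as a rotation vector (axis times angle).
In Python, from plant import r, eyes gives the robot as it stands.
- The arm moves only by the shell command python3 -m pendant 'ROWS' [FORCE]. ROWS is text: rows parted by semicolons, each of 5 numbers parted by spaces: the shift along the tool's x, y, z in mm, then the turn about the tool's z in rad, then the closure in counts, from 0 (fully open) to 255 (shut). In form: tx ty tz roll grip; .... A call has 1 to 12 rows; each row is the pose to reach, as a shift and turn from the pose commanded when the call began, along the tool's axes at that moment; what a row does not reach only later rows make up. A row lasts 1/12 s, in which the tool goes at most 41.7 mm and 7.16 degrees, less where a joint would pass 70% of its speed; a pose out of reach is approached as far as the arm can. A call with a gripper value outside its range is refused whole. The fingers move at their own pace and stop on an object; FORCE is the grip in N (left out, the last holds). Time passes only in rows, so rows that repeat a pose let the fingers close. It gives the time, the measured TCP pose, the force, the opening and the grip force at its end, in the units of the state.
- r.observe(): the state, without advancing time (a new reading comes with each control period).
- eyes.get_image(name): name is "scene" or "top"; returns the picture (480x640x3 uint8, red, green, blue); there is no depth.
- eyes.calibration(name): a dict with "K" (3x3 intrinsics, pixels), "k1" (the pictures are not rectified: a ray, as slopes to the right and down, at radius r is drawn at 1 + k1 r^2 times it, then the intrinsics apply), "position" and "rotation" of the camera in the world. Camera axes: x right, y up, looking along -z (the intrinsics and any distortion apply to the point x, -y, -z); pixel columns grow to the right and rows downward; lengths in m; the calibration is good to about 2 mm. A picture is of the moment at which its call begins. calibration takes no time and is no camera call.
- r.finish_job(): hands the job in; it is judged then, once.
Trained networks look in the newest picture that a camera, given by its name, has taken for a name from the list of things; names that differ only in an ending like _2 or _b are one class to them, and where a whole thing is asked for, a point or a joint stands for the part that bears it (a point fixed in the world has none). Each returns a list of dicts, best first, with "score" (0 to 1); they miss things now and then, are a little off and sometimes report something else, mostly with a low value. They report only what shows in the picture. A call takes as long as a camera call. They do not tell look-alikes from the thing itself.
- eyes.masks_of(target, camera): "mask" (480x640 bool, what is visible of it) and "point" ([column, row] in pixels, amid what is visible of it).
The state is a dict: "clock": time; "q": joint angles; "joint_velocities": joint speeds; "tau": joint torques, N m; "position": TCP position; "tool_rot": TCP orientation; "contact_force": force on the tool from outside, world axes, zero at the start; "moment": the same for the moment, N m; "finger_gap": finger opening in m; "gripper_force": force on a finger pad.
Only numpy, scipy, OpenCV 4.12 (cv2) and the standard library are available. Lean on these libraries where they do the work, as an engineer would, in place of code of your own. Each camera call takes 0.05 s, during which the arm holds its last target. There are 200 camera calls.

## Task

Take the long socket key from its stand, push it down the sloping bore of the drive head until its socket is fully on the square nut at the bottom, and turn it clockwise until the nut is hard up against its stop. Let go and leave the key standing in the bore, still fully on the nut; leave the short key in its well and do not disturb the other things on the table.

Things in the scene. Friction and masses are not known exactly. Their poses are not given: they have to be found in the camera images.
- long_key: Taller of two all-steel socket keys upright in the stand, 190 mm, about 0.28 kg. Origin: centre of its open foot; z up. Square socket, 29 mm outside (36 over corners), 21 mm inside, 20 deep, flats facing x and y; 33 mm collar to z=30; 20 mm shank to z=150; flat wing handle z=150 to 190, 20 thick (x), 50 wide (y). May lean a few degrees; wing turned up to 55 degrees either way.
- short_key: Bystander: the shorter key, same socket and wing but 125 mm tall (wing z=85 to 125), too short to reach the nut. Origin and axes as for the long key.
- stand: Fixed grey plastic block 70 x 180 x 50 mm (x, y, z), origin at the centre of its underside. Two round wells 41 mm wide, 44 mm deep, at y = +55 and -55 mm; either may hold the long key.
- nut_seat (a point): Where the key's foot rests when fully on: bottom of the bore, on its axis. z points out along the bore, 30 degrees from vertical, leaning to the robot's side; x, y face the flats of the brass square nut (18 mm, 12 high, plus a 4 mm cone on top). Turns with the nut. Squares must match within 10 degrees (any of 4 ways); else the key stands about 12 mm high and drops on as it is turned.
- bore_mouth (a point): Centre of the bore's mouth, 110 mm along the axis from nut_seat. Bore 41 mm across (12-sided), slightly flared in its last 15 mm; tube about 66 mm outside. Site axes as the drive head's.
- drive_head: Fixed drive head of a rotary evaporator: grey foot plate 190 x 130 x 14 mm and cheeks, a sloping aluminium tube (the bore) and a white motor housing on its +x side, all under 0.2 m high. Origin on the table 55 mm below the underside of the nut's flange; z up; the tube leans 30 degrees towards its -x.
- nut (a joint): Nut angle in rad, growing as it is tightened (clockwise looking down into the bore). Starts at 0 to 0.4, hard stop at 1.2. Stays where left; friction 0.12 N m. The socket has about 10 degrees of play each way on the nut.
- beaker: Bystander: clear glass beaker, radius 34, 85 tall (mm). Origin at the centre of its underside.
- jar: Bystander: amber glass jar with black cap, radius 30, 85 tall (mm). Origin at the centre of its underside.
- screwdriver: Bystander: screwdriver lying flat. Origin under its middle.
- collar: Bystander: flat aluminium ring, outer radius 32, 14 high (mm). Origin at the centre of its underside.
- wash_bottle: Bystander: white plastic bottle, radius 32, 150 tall (mm). Origin at the centre of its underside.
- spool: Bystander: small turned steel bush, radius 20, 30 tall, in the parts tray (mm). Origin at the centre of its underside.
Not all that is in view belongs to the job. What is shaped like the long_key but brown or purple is not meant.

How it is judged:
By the outcome, as a careful person would: the job done as asked, in the order asked, and still so for the second after the job is handed in, with the robot touching nothing.
It also fails if it takes over 45 s, if anything falls off the work surface, if the arm or the gripper's body presses on something with over 40 N, if the wrist force passes 120 N, or if a joint passes its speed limit or range.

## Working session

There is one attempt and no reset: what is moved stays moved. The work goes in short steps, Python scripts to look and compute and a shell command to move; the robot and the scene stay as the last step left them, time stands still between calls to the robot, and variables do not carry over. Pictures are saved under pics/ and viewed, at most 10 in all, crops included, and the job is handed in when it is done.

```bash
mkdir -p pics; ls
python3 - <<'E'
from plant import r,eyes
import cv2,numpy as np
for n in("scene","top"):
    im=eyes.get_image(n); cv2.imwrite(f"pics/{n}0.png",im[:,:,::-1])
    c=eyes.calibration(n); print(n,c)
    for t in("long_key","short_key","stand","drive_head","bore_mouth","nut_seat"):
        try:
            for d in eyes.masks_of(t,n)[:4]:
                m=d["mask"];ys,xs=np.where(m);print(t,round(d["score"],2),np.round(d["point"]),m.sum(),xs.min(),xs.max(),ys.min(),ys.max())
        except Exception as e: print(t,e)
s=r.observe();print(s, r.hold_point_z)
E
```

```text
pics
scene {'K': array([[518.2682968 ,   0.        , 312.40475069],
       [  0.        , 518.2682968 , 252.85861659],
       [  0.        ,   0.        ,   1.        ]]), 'k1': -0.008482225081480008, 'position': array([ 1.19022985, -0.04629457,  1.0932344 ]), 'rotation': array([0.4617165 , 0.4303005 , 1.46900267])}
long_key 0.85 [148. 235.] 721 136 167 205 264
long_key 0.83 [267. 191.] 717 252 275 175 229
long_key 0.68 [245. 230.] 700 228 254 215 263
long_key 0.42 [199. 242.] 430 186 208 226 257
short_key 0.61 [198. 239.] 430 185 207 225 257
stand 0.59 [227. 263.] 2225 185 265 240 280
drive_head 0.88 [385. 295.] 5637 343 424 239 345
top {'K': array([[609.67820556,   0.        , 333.08687645],
       [  0.        , 609.67820556, 235.50369041],
       [  0.        ,   0.        ,   1.        ]]), 'k1': -0.13297686270248887, 'position': array([0.39329233, 0.01381367, 1.33773022]), 'rotation': array([ 0.10827231, -0.11037937, -1.5909459 ])}
long_key 0.83 [397. 322.] 333 385 413 313 327
long_key 0.83 [529. 269.] 681 503 543 256 283
long_key 0.68 [456. 322.] 530 435 464 305 331
long_key 0
[... 276 characters left out ...]
': 0.7, 'q': array([ 1.03298773,  0.39837764,  0.04511601,  1.53659993, -0.0187086 ,
        1.20691078, -0.050689  ]), 'joint_velocities': array([-0.00272928, -0.00039517, -0.00071886, -0.00050578, -0.00125488,
        0.0005646 , -0.00070779]), 'tau': array([ 4.93649186e-04, -4.74871588e+01,  1.36300240e+00, -2.54470217e+01,
        1.16217113e-02,  7.69650251e-04, -6.76438873e-06]), 'position': array([ 0.27619551, -0.58843945,  0.19946152]), 'tool_rot': array([3.06613518e+00, 6.83837140e-01, 3.44983099e-05]), 'contact_force': array([0.48487315, 0.39045092, 0.38942468]), 'moment': array([-0.00250373,  0.04740935,  0.02119317]), 'gripper_force': 0.0, 'finger_gap': 0.0851427807508164} 0.0187
```

View pics/scene0.png

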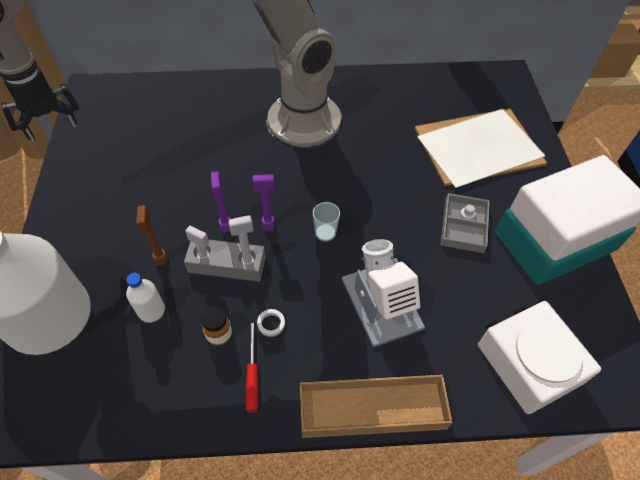

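View pics/top0.png

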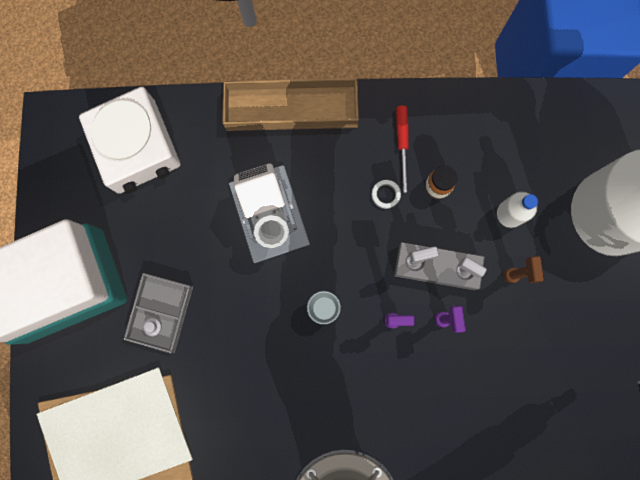

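```bash
cat > h.py <<'E'
import numpy as np,cv2
from scipy.spatial.transform import Rotation as R
from plant import r,eyes
C={n:eyes.calibration(n) for n in("scene","top")}
def proj(P,n):
    c=C[n];p=(np.atleast_2d(P)-c["position"])@R.from_rotvec(c["rotation"]).as_matrix()
    u=np.c_[p[:,0]/-p[:,2],-p[:,1]/-p[:,2]];u=u*(1+c["k1"]*(u**2).sum(1,keepdims=True))
    return u@c["K"][:2,:2].T+c["K"][:2,2]
def ray(px,n):
    c=C[n];d=(np.array(px,float)-c["K"][:2,2])/c["K"][0,0];u=d.copy()
    for _ in range(20):u=d/(1+c["k1"]*(u@u))
    v=R.from_rotvec(c["rotation"]).as_matrix()@[u[0],-u[1],-1];return c["position"],v/np.linalg.norm(v)
def tri(a,b):
    p,d=ray(a,"scene");q,e=ray(b,"top")
    s=np.linalg.lstsq(np.c_[d,-e],q-p,rcond=None)[0];x=p+s[0]*d;y=q+s[1]*e
    return (x+y)/2,np.linalg.norm(x-y)
def onz(px,n,z):
    p,d=ray(px,n);return p+d*(z-p[2])/d[2]
def crop(im,x0,y0,w,h,k):
    o=cv2.resize(im[y0:y0+h,x0:x0+w],None,fx=k,fy=k,interpolation=cv2.INTER_CUBIC)
    for x in range(-(-x0//10)*10,x0+w,10):
        cv2.line(o,((x-x0)*k,0),((x-x0)*k,6),(0,255,255),1)
        if x%20==0:cv2.putText(o,str(x),((x-x0)*k,16),0,.35,(0,255,255))
    for y in range(-(-y0//10)*10,y0+h,10):
        cv2.line(o,(0,(y-y0)*k),(6,(y-y0)*k),(0,255,255),1)
        if y%20==0:cv2.putText(o,str(y),(8,(y-y0)*k+4),0,.35,(0,255,255))
    return o
E
python3 - <<'E'
from h import *
s=cv2.imread("pics/scene0.png");t=cv2.imread("pics/top0.png")
cv2.imwrite("pics/st.png",np.vstack([crop(s,175,205,110,45*2-10,7)[:, :770][:300*2][:560],][:1]))
a=crop(s,180,210,90,75,4);b=crop(t,393,237,100,75,4)
cv2.imwrite("pics/st.png",np.hstack([a,b]))
cv2.imwrite("pics/hd.png",np.hstack([crop(s,340,232,80,115,5),crop(t,230,157,80,115,5)]))
print(onz([427,278],"top",0.05),[tri(*p) for p in (((378,246),(270,232)),)])
E
```

```text
[ 0.47761074 -0.18694545  0.05      ] [(array([0.56963299, 0.13606961, 0.14676287]), np.float64(0.0024956183731054305))]
```

View pics/st.png

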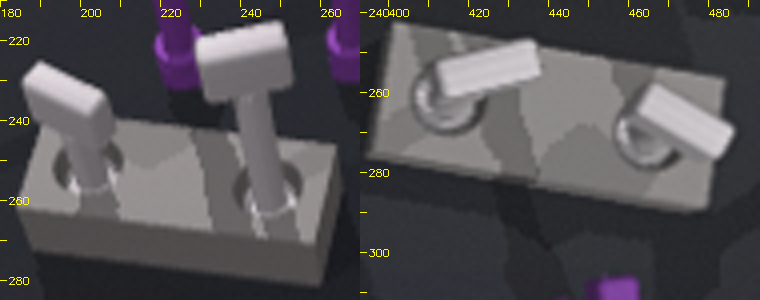

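View pics/hd.png

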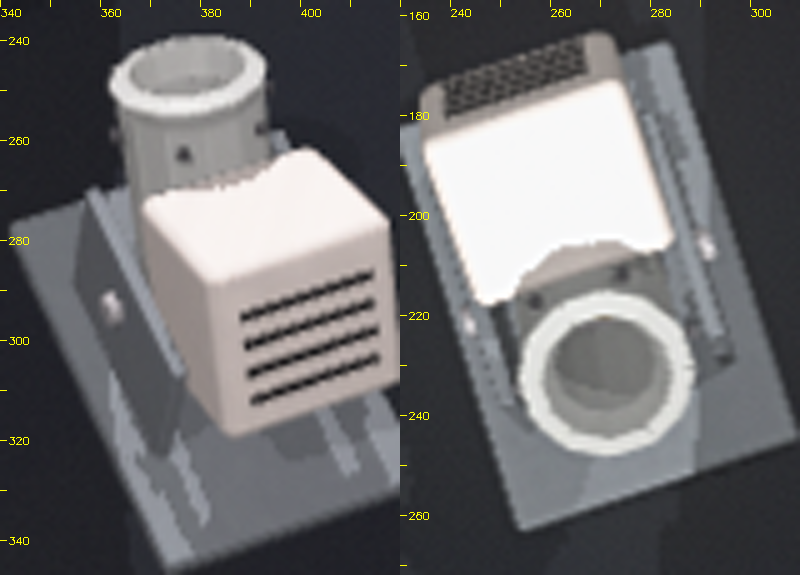

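```bash
cat > fit.py <<'E'
from h import *
from scipy.optimize import least_squares,minimize
def rz(a):return R.from_euler('z',a).as_matrix()
# stand
def sp(p,L):return np.array(L)@rz(p[2]).T+[p[0],p[1],0]
X,Y=.035,.09
top=[[X,Y,.05],[X,-Y,.05],[-X,-Y,.05],[-X,Y,.05]]
topo=[[401,242.5],[484.5,257],[480,289.5],[395.75,275.75]]
sc=[[X,Y,.05],[X,-Y,.05],[-X,-Y,.05],[-X,Y,.05],[X,Y,0],[X,-Y,0]]
sco=[[260.5,270.5],[185,263],[191.75,239.5],[264.5,246.5],[260.5,281.2],[188.2,272.5]]
f=lambda p:np.r_[(proj(sp(p,top),"top")-topo).ravel(),(proj(sp(p,sc),"scene")-sco).ravel()]
S=least_squares(f,[.5,-.23,-.1],loss='soft_l1').x
print("stand",S,np.round(f(S),1));print("tri top corner",tri(sco[0],topo[0]),tri(sco[3],topo[3]))
print("wells",sp(S,[[0,.055,0],[0,-.055,0]]))
# drive head: x,y,yaw of tube-mouth axis; plate offset c along x
A=np.array([-.5,0,np.sqrt(.75)])
def hp(p,L):return np.array(L)@rz(p[2]).T+[p[0],p[1],0]
x,y,z=.095,.065,.014
pt=np.array([[-x,y,z],[-x,-y,z],[x,-y,z]]);pto=[[254,263],[310,244.4],[284.4,165.4]]
ps=np.array([[-x,-y,z],[x,-y,z],[x,y,z]]);pso=[[342.4,277],[374,346.4],[424,328]]
f=lambda p:np.r_[(proj(hp(p,pt),"top")-pto).ravel(),(proj(hp(p,ps),"scene")-pso).ravel()]
H=least_squares(f,[.63,.12,.3],loss='soft_l1').x
print("plate centre",H,np.round(f(H),1))
th=np.linspace(0,2*np.pi,60)
def rim(c,yaw,rad):
    a=rz(yaw)@A;u=rz(yaw)@[0,1,0];v=np.cross(a,u)
    return c+rad*(np.cos(th)[:,None]*u+np.sin(th)[:,None]*v)
def ext(P):return np.r_[P[:,0].min(),P[:,0].max(),P[:,1].min(),P[:,1].max()]
obs=np.r_[362,393.4,239,255,253.6,288.8,215,248.4]
f=lambda p:np.r_[ext(proj(rim(p[:3],H[2],p[3]),"scene")),ext(proj(rim(p[:3],H[2],p[3]),"top"))]-obs
M=least_squares(f,[.57,.136,.147,.033]).x;print("mouth",M,np.round(f(M),1))
m=rz(H[2]).T@(M[:3]-[H[0],H[1],0]);print("mouth in head frame",m,"seat",M[:3]-.11*rz(H[2])@A)
# keys
def hull(P,n,img):
    cv2.fillConvexPoly(img,cv2.convexHull(np.round((proj(P,n)+.5)*4*16-8).astype(np.int32)).reshape(-1,2),255,cv2.LINE_AA,4)
cyl=lambda rad,z:[[rad*np.cos(t),rad*np.sin(t),z] for t in th[::4]]
def key(p,h):
    Rm=R.from_rotvec([p[2],p[3],0]).as_matrix()@rz(p[4]);T=lambda L:np.array(L)@Rm.T+[p[0],p[1],p[5] if len(p)>5 else .006]
    w=T([[a*.01,b*.025,c] for a in(1,-1) for b in(1,-1) for c in(h-.04,h)])
    s=T(cyl(.01,.05)+cyl(.01,h-.04));return w,s
def kimg(p,h,n):
    o=np.zeros((1920,2560),np.uint8)
    for P in key(p,h):hull(P,n,o)
    return cv2.resize(o,(640,480),interpolation=cv2.INTER_AREA)/255.
E
python3 fit.py
```

```text
stand [ 0.50559697 -0.21454264 -0.18416794] [-0.9 -0.8 -1.7 -1.9 -1.4 -2.1 -0.5 -1.7 -2.  -1.1 -1.2 -1.9 -0.6 -2.5
 -0.7 -1.6 -0.3 -1.1 -0.3 -0.6]
tri top corner (array([ 0.55561586, -0.13171143,  0.04400662]), np.float64(0.0068024247407182025)) (array([ 0.48491145, -0.12026819,  0.03886003]), np.float64(0.0030802783651838086))
wells [[ 0.51566904 -0.16047275  0.        ]
 [ 0.4955249  -0.26861253  0.        ]]
plate centre [0.6341103  0.15103312 0.29425942] [-0.8 -1.3 -0.2 -1.1 -0.6 -2.2 -2.2 -1.7 -2.  -1.9  0.3 -1.9]
mouth [0.57023003 0.13437523 0.14454429 0.03491955] [-1.2 -0.8  0.2 -0.1 -1.  -0.9  0.1 -0.3]
mouth in head frame [-0.06596583  0.00258539  0.14454429] seat [0.62286597 0.15032695 0.04928149]
```

```bash
cat > fit2.py <<'E'
import io,contextlib
with contextlib.redirect_stdout(io.StringIO()):
    from fit import *
b=.375
def F(p):
    S,H,M,ot,os=p[:3],p[3:6],p[6:10],p[10:12],p[12:14]
    D=lambda P,n,o:(proj(P,n)+(ot if n=="top" else os)-(np.array(o)-b)).ravel()
    q=np.r_[D(sp(S,top),"top",topo),D(sp(S,sc),"scene",sco),D(hp(H,pt),"top",pto),D(hp(H,ps),"scene",pso)]
    m=np.r_[ext(proj(rim(M[:3],H[2],M[3]),"scene")+os),ext(proj(rim(M[:3],H[2],M[3]),"top")+ot)]-obs+b
    return np.r_[q,m*1.5,p[10:]/1.5, ((H[2:3]-H[2:3]))]
P=least_squares(F,np.r_[S,H,M,0,0,0,0],loss='soft_l1').x
S,H,M,ot,os_=P[:3],P[3:6],P[6:10],P[10:12],P[12:14]
OFF={"top":ot,"scene":os_}
Ax=rz(H[2])@A;seat=M[:3]-.11*Ax
if __name__=="__main__":
    print("stand",S,"plate",H,"mouth",M,"off",ot,os_);print(np.round(F(P),1))
    print("mouth in head",rz(H[2]).T@(M[:3]-[H[0],H[1],0]),"seat",seat,"wells",sp(S,[[0,.055,0],[0,-.055,0]]))
    _p=proj
    def proj(P,n):return _p(P,n)+OFF[n]
    import fit;fit.proj=proj
    K={}
    for n in C:
        eyes.get_image(n);im=cv2.imread(f"pics/{n}0.png")
        K[n]={}
        for t in("long_key","short_key"):
            for d in eyes.masks_of(t,n):
                m=d["mask"].astype(float)
                mean=im[d["mask"]].mean(0);print(n,t,d["score"],d["point"],mean.round())
                if np.ptp(mean)<25: K[n].setdefault(t,m)
    np.savez("masks.npz",**{n+"_"+t:m for n in K for t,m in K[n].items()})
E
python3 fit2.py
```

```text
stand [ 0.50486706 -0.21488751 -0.18520499] plate [0.63418965 0.15217261 0.29337348] mouth [0.57143169 0.13355625 0.15314354 0.03468321] off [0.59687658 0.96649606] [0.54452836 1.31258269]
[ 0.2  0.8 -0.5 -0.2 -0.3 -0.4  0.6 -0.1 -1.2  0.4 -0.5 -0.5  0.3 -1.1
  0.1 -0.2  0.5  0.3  0.5  0.8 -0.4  0.   0.2  0.3 -0.1 -0.9 -0.8 -0.
 -0.7 -0.2  1.7 -0.2 -0.3  0.3  0.3 -0.3 -0.   0.1  0.2 -0.2  0.4  0.6
  0.4  0.9  0. ]
mouth in head [-0.0654601   0.00032759  0.15314354] seat [0.62408174 0.14946132 0.05788074] wells [[ 0.5149952  -0.16082809  0.        ]
 [ 0.49473891 -0.26894693  0.        ]]
scene long_key 0.8 [147.7, 235.9] [30. 49. 80.]
scene long_key 0.7 [266.1, 188.6] [105.  42.  83.]
scene long_key 0.68 [222.5, 204.9] [109.  43.  87.]
scene long_key 0.58 [244.2, 230.6] [131. 127. 132.]
scene short_key 0.56 [196.5, 241.0] [136. 133. 137.]
top long_key 0.93 [418.0, 258.1] [160. 157. 161.]
top long_key 0.8 [455.0, 317.6] [121.  52.  96.]
top long_key 0.6 [529.8, 268.9] [37. 55. 84.]
top long_key 0.58 [395.9, 322.7] [139.  59. 111.]
top long_key 0.4 [269.7, 209.9] [163. 162. 162.]
top short_key 0.93 [471.8, 267.8] [158. 155. 159.]
```

```bash
cat > kf.py <<'E'
import io,contextlib
with contextlib.redirect_stdout(io.StringIO()):
    from fit2 import *
import fit
fit.proj=lambda P,n:proj(P,n)+OFF[n]
D=np.load("masks.npz")
def cost(p):
    c=0
    for n in C:
        m=cv2.GaussianBlur(D[n+"_long_key"].astype(float),(0,0),1.);k=cv2.GaussianBlur(kimg(p,.19,n),(0,0),1.)
        c+=((m-k)**2).sum()
    return c
w=sp(S,[[0,.055,0]])[0]
best=None
for yaw in(-1,-.5,0,.5,1):
  for l in ((0,0),(.0,.06),(0,-.06)):
    x0=np.array([w[0],w[1],l[0],l[1],yaw+S[2]])
    o=minimize(cost,x0,method="Nelder-Mead",options=dict(maxfev=250,initial_simplex=np.vstack([x0]+[x0+d for d in np.diag([.005,.005,.05,.05,.3])])))
    if best is None or o.fun<best.fun:best=o
o=minimize(cost,best.x,method="Nelder-Mead",options=dict(maxfev=400))
p=o.x;print("cost",o.fun,"key",p,"well",w)
Rk=R.from_rotvec([p[2],p[3],0]).as_matrix()@rz(p[4])
print("wing centre",[p[0],p[1],.006]+Rk@[0,0,.17],"top",[p[0],p[1],.006]+Rk@[0,0,.19],"axis",Rk[:,2],"lean deg",np.degrees(np.hypot(p[2],p[3])))
np.save("key.npy",p)
t=[]
for n,(a,b_) in {"scene":(180,205),"top":(395,235)}.items():
    im=cv2.imread(f"pics/{n}0.png");o=crop(im,a,b_,90,80,4)
    for P in key(p,.19):
        q=(fit.proj(P,n)-[a,b_]+.5)*4;cv2.polylines(o,[cv2.convexHull(q.astype(np.int32))],True,(0,0,255),1)
    t.append(o)
cv2.imwrite("pics/kfit.png",np.hstack(t))
E
python3 kf.py
```

```text
cost 115.62447674598005 key [ 0.51210525 -0.16176007 -0.00856489  0.02214666  0.24806186] well [ 0.5149952  -0.16082809  0.        ]
wing centre [ 0.51586983 -0.16030418  0.17595208] top [ 0.51631272 -0.16013289  0.19594644] axis [0.02214458 0.00856408 0.9997181 ] lean deg 1.360496383617432
```

View pics/kfit.png

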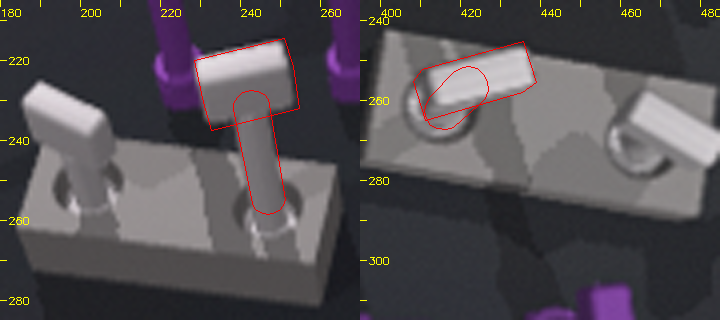

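```bash
cat > go.py <<'E'
# usage: go.py x y z(yaw of tool y, mod pi) : shift/turn for the next move
import sys;from h import *
def go(t,yaw):
    s=r.observe();T=R.from_rotvec(s["tool_rot"]).as_matrix()
    y0=np.arctan2(T[1,1],T[0,1]);d=-(yaw-y0);d=(d+np.pi/2)%np.pi-np.pi/2
    print("pos",s["position"].round(4),"toolyaw",round(y0,3),"clock",round(s["clock"],2),"q7",s["q"][6].round(2),"-> t mm",(T.T@(np.array(t)-s["position"])*1000).round(1),"roll",round(d,3))
if __name__=="__main__":
    v=list(map(float,sys.argv[1:]));go(v[:3],v[3])
E
python3 go.py .516 -.160 .34 .248
python3 - <<'E'
from fit2 import *
print(tri(np.array([241.2,225.2])-.375-os_,np.array([425,254.5])-.375-ot), "purple",tri(np.array([264,183])-os_,np.array([400,321])-ot))
E
```

```text
pos [ 0.2762 -0.5884  0.1995] toolyaw -1.132 clock 1.0 q7 -0.05 -> t mm [ 399.1 -285.9 -140.6] roll -1.38
(array([ 0.51678249, -0.16199756,  0.180633  ]), np.float64(0.0017218442997367408)) purple (array([ 0.3909571 , -0.11152483,  0.16959667]), np.float64(0.0014197490548867693))
```

```bash
python3 -m pendant '0 0 -40 0 0; 20 -15 -80 -0.12 0; 50 -35 -120 -0.24 0; 80 -60 -140 -0.36 0; 115 -82 -140 -0.48 0; 150 -105 -140 -0.6 0; 185 -130 -140 -0.72 0; 220 -155 -140 -0.84 0; 255 -180 -140 -0.96 0; 290 -205 -140 -1.08 0; 325 -230 -140 -1.2 0; 360 -255 -140 -1.32 0'; python3 go.py .5165 -.161 .34 .248
```

```text
clock: 2.0
position: [0.4824, -0.224, 0.3398]
tool_rot: [1.996, 2.425, -0.0]
contact_force: [0.7, -0.6, -0.2]
finger_gap: 0.0852
gripper_force: 0.0
pos [ 0.4824 -0.224   0.3398] toolyaw 0.194 clock 2.0 q7 0.51 -> t mm [55.3 45.6 -0.2] roll -0.054
```

```bash
python3 -m pendant '30 25 0 -0.054 0; 55 45.6 0 -0.054 0; 55 45.6 0 -0.054 0; 55 45.6 40 -0.054 0; 55 45.6 80 -0.054 0; 55 45.6 120 -0.054 0; 55 45.6 150 -0.054 0; 55 45.6 170 -0.054 0; 55 45.6 183 -0.054 0; 55 45.6 183 -0.054 0'; python3 go.py .5165 -.161 .157 .248
python3 - <<'E'
from h import *
a=crop(eyes.get_image("scene")[:,:,::-1].copy(),190,160,100,120,4);b=crop(eyes.get_image("top")[:,:,::-1].copy(),370,200,100,120,4)
cv2.imwrite("pics/g1.png",np.hstack([a,b]))
E
```

```text
clock: 2.83
position: [0.5135, -0.1631, 0.1531]
tool_rot: [-1.934, -2.468, 0.004]
contact_force: [-0.2, -0.6, -0.1]
finger_gap: 0.0853
gripper_force: 0.0
pos [ 0.5135 -0.1631  0.1531] toolyaw 0.242 clock 2.83 q7 0.36 -> t mm [ 1.4  3.4 -3.9] roll -0.006
```

View pics/g1.png

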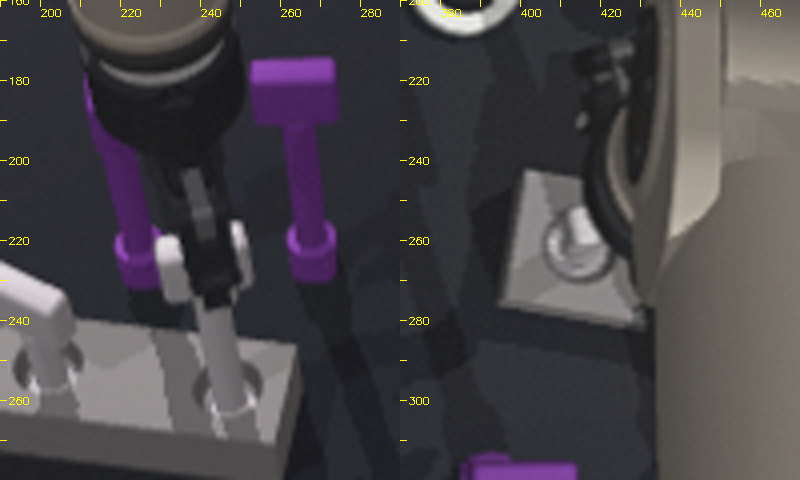

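```bash
python3 -m pendant '1 3 -3 0 0; 1 3 -3 0 120; 1 3 -3 0 255; 1 3 -3 0 255; 1 3 -3 0 255; 1 3 -3 0 255; 1 3 -3 0 255; 1 3 -3 0 255' 40;  python3 go.py .5165 -.161 .157 .248
```

```text
clock: 3.6
position: [0.5192, -0.1618, 0.1598]
tool_rot: [1.937, 2.473, 0.0]
contact_force: [-0.9, 0.1, 2.3]
finger_gap: 0.0181
gripper_force: 39.7
pos [ 0.5192 -0.1618  0.1598] toolyaw 0.242 clock 3.6 q7 0.36 -> t mm [ 1.4 -2.4  2.8] roll -0.006
```

```bash
python3 -m pendant '0 0 -30 0 255; 0 0 -60 0 255; 0 0 -90 0 255; 0 0 -120 0 255; 0 0 -150 0 255; 0 0 -180 0 255; 0 0 -205 0 255; 0 0 -205 0 255; 0 0 -205 0 255'; python3 go.py .571 .1336 .365 1.76
```

```text
clock: 4.35
position: [0.5192, -0.1616, 0.3645]
tool_rot: [1.936, 2.473, 0.0]
contact_force: [-0.3, 0.2, -4.5]
finger_gap: 0.0184
gripper_force: 39.9
pos [ 0.5192 -0.1616  0.3645] toolyaw 0.242 clock 4.35 q7 0.41 -> t mm [274.1 121.1  -0.6] roll -1.518
```

```bash
python3 -m pendant '15 6 0 -0.1 255; 40 18 0 -0.22 255; 68 30 0 -0.34 255; 95 42 0 -0.46 255; 122 54 0 -0.58 255; 150 66 0 -0.7 255; 178 78 0 -0.82 255; 205 90 0 -0.94 255; 232 102 0 -1.06 255; 255 113 0 -1.18 255; 268 118 0 -1.3 255; 274 121 0 -1.42 255'; python3 -m pendant '0 0 0 0 255; 0 0 0 0 255'; python3 go.py .571 .1336 .344 1.76;  python3 - <<'E'
from h import *
a=crop(eyes.get_image("scene")[:,:,::-1].copy(),330,140,100,150,4);b=crop(eyes.get_image("top")[:,:,::-1].copy(),220,130,100,150,4)
cv2.imwrite("pics/g2.png",np.hstack([a,b]))
for n in C:
  for d in eyes.masks_of("long_key",n):
    ys,xs=np.where(d["mask"]);print(n,d["score"],d["point"],xs.min(),xs.max(),ys.min(),ys.max())
E
```

```text
clock: 5.35
position: [0.5688, 0.1368, 0.3611]
tool_rot: [0.161, -3.132, -0.002]
contact_force: [0.6, -0.1, -2.9]
finger_gap: 0.0181
gripper_force: 40.0
clock: 5.52
position: [0.5697, 0.1328, 0.3618]
tool_rot: [0.14, -3.134, 0.002]
contact_force: [-0.2, -1.2, -2.3]
finger_gap: 0.0184
gripper_force: 40.0
pos [0.5697 0.1328 0.3618] toolyaw 1.66 clock 5.52 q7 1.2 -> t mm [-1.4  0.7 17.8] roll -0.1
scene 0.72 [266.0, 186.5] 252 274 174 228
scene 0.68 [150.1, 234.6] 135 167 205 264
scene 0.66 [385.7, 199.0] 371 398 161 236
scene 0.56 [222.5, 201.9] 211 231 171 231
top 0.98 [455.9, 319.6] 435 464 305 331
top 0.86 [529.9, 271.3] 503 542 256 282
top 0.82 [396.5, 323.0] 384 413 313 327
```

View pics/g2.png

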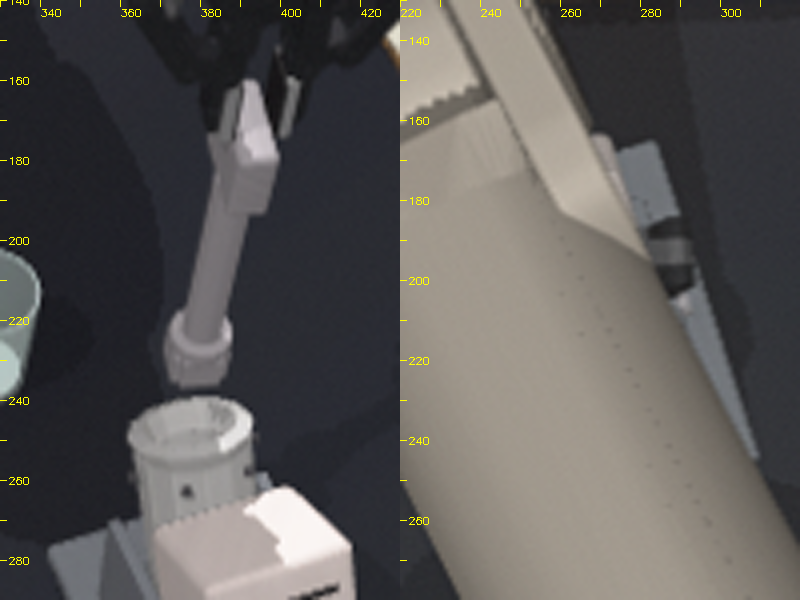

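Run:
```python
import io,contextlib
with contextlib.redirect_stdout(io.StringIO()):
    from fit2 import *
g=np.array([.5697,.1328,.3618+.0187])
for l,d in((0,0),(.17,0),(-.17,0),(0,.05),(0,-.05)):
    # foot direction: shift along head -x.. and y
    v=-np.array([0,0,1])+l*np.r_[(rz(H[2])@[1,0,0])[:2],0]+d*np.r_[(rz(H[2])@[0,1,0])[:2],0];v/=np.linalg.norm(v)
    print(l,d,[ (proj(g+v*k,"scene")+os_)[0].round(1) for k in(-.02,.02,.1425,.1725)])
print(proj(M[:3],"scene")+os_)
```

```text
0 0 [array([391.7, 168.6]), array([388.8, 183.4]), array([381.2, 222.7]), array([379.6, 231.2])]
0.17 0 [array([390.8, 167.4]), array([389.6, 184.6]), array([386.2, 231.1]), array([385.5, 241.3])]
-0.17 0 [array([392.4, 170.1]), array([388.1, 182. ]), array([376.6, 213.4]), array([374.2, 220.1])]
0 0.05 [array([391.1, 168.8]), array([389.3, 183.2]), array([384.4, 221.7]), array([383.4, 230. ])]
0 -0.05 [array([392.2, 168.5]), array([388.3, 183.5]), array([378.1, 223.6]), array([375.9, 232.3])]
[[377.24974011 246.4400571 ]]
```

```bash
python3 go.py .5705 .1334 .295 1.66; python3 -m pendant '-1 1 15 0 255; -1 1 30 0 255; -1 1 40 0 255; -1 1 50 0 255; -1 1 58 0 255; -1 1 66 0 255; -1 1 66 0 255' 30;python3 go.py .5705 .1334 .295 1.66
```

```text
pos [0.5707 0.1319 0.3637] toolyaw 1.659 clock 5.72 q7 1.2 -> t mm [-0.1  1.5 68.7] roll -0.001
clock: 6.3
position: [0.5709, 0.1339, 0.2966]
tool_rot: [0.143, -3.136, 0.001]
contact_force: [-0.3, -0.2, -3.7]
finger_gap: 0.0181
gripper_force: 40.0
pos [0.5709 0.1339 0.2966] toolyaw 1.662 clock 6.3 q7 1.18 -> t mm [ 0.4 -0.5  1.6] roll 0.002
```

```bash
python3 -m pendant '6 -1.3 0.8 0 255; 12.7 -2.6 1.6 0 255; 19.5 -4 3 0 255; 26 -5.3 4.5 0 255' 25;  python3 -m pendant '6 -1.3 2 0 255; 13 -2.7 4 0 255'
python3 - <<'E'
from h import *
im=eyes.get_image("scene")[:,:,::-1]
cv2.imwrite("pics/g3.png",crop(im.copy(),330,140,100,150,4))
E
```

```text
clock: 6.63
position: [0.5467, 0.1275, 0.2956]
tool_rot: [-0.143, 3.134, 0.001]
contact_force: [0.4, 1.0, 4.2]
finger_gap: 0.0186
gripper_force: 40.8
clock: 6.8
position: [0.536, 0.1244, 0.2942]
tool_rot: [-0.144, 3.128, 0.003]
contact_force: [0.7, 0.4, 14.6]
finger_gap: 0.018
gripper_force: 42.5
```

View pics/g3.png

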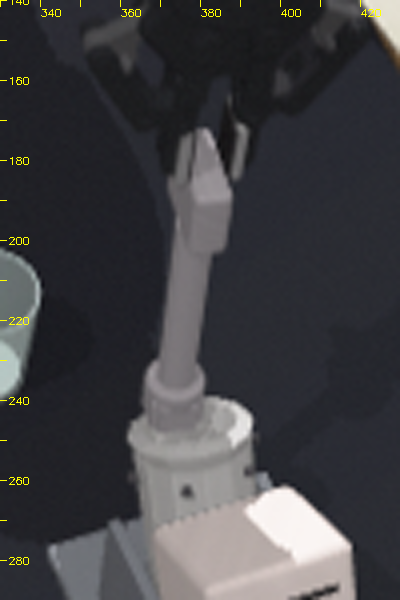

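```bash
python3 -m pendant '0 0 -15 0 255; 0 0 -30 0 255; -20 4 -30 0 255; -39 8 -30 0 255; -39 8 -30 0 255; -39 8 -30 0 255';  python3 go.py .5705 .1334 .295 1.66
python3 - <<'E'
from h import *
im=eyes.get_image("scene")
for d in eyes.masks_of("long_key","scene"):
    ys,xs=np.where(d["mask"])
    if xs.min()>330: print(d["score"],d["point"],[(y,xs[ys==y].min(),xs[ys==y].max()) for y in range(ys.min(),ys.max()+1,6)],ys.max())
E
```

```text
clock: 7.35
position: [0.5715, 0.1343, 0.3195]
tool_rot: [0.143, -3.138, -0.0]
contact_force: [0.0, 0.7, -4.0]
finger_gap: 0.0182
gripper_force: 40.7
pos [0.5715 0.1343 0.3195] toolyaw 1.662 clock 7.35 q7 1.19 -> t mm [ 1.1 -0.8 24.5] roll 0.002
0.59 [385.7, 215.2] [(177, np.int64(390), np.int64(390)), (183, np.int64(388), np.int64(393)), (189, np.int64(386), np.int64(395)), (195, np.int64(381), np.int64(397)), (201, np.int64(381), np.int64(396)), (207, np.int64(381), np.int64(395)), (213, np.int64(380), np.int64(390)), (219, np.int64(379), np.int64(389)), (225, np.int64(378), np.int64(387)), (231, np.int64(377), np.int64(386)), (237, np.int64(373), np.int64(387)), (243, np.int64(372), np.int64(388)), (249, np.int64(374), np.int64(387))] 252
```

```bash
python3 -m pendant '4 -1 0 0 255; 4 -1 8 0 255; 4 -1 16 0 255; 4 -1 24 0 255; 4 -1 24 0 255';python3 -m pendant '0 0 4 0 255; 0 0 8 0 255; 0 0 8 0 255'
```

```text
clock: 7.87
position: [0.5663, 0.1322, 0.2933]
tool_rot: [0.143, -3.134, 0.002]
contact_force: [-0.1, -0.2, -3.6]
finger_gap: 0.0183
gripper_force: 40.7
clock: 8.12
position: [0.5674, 0.133, 0.2869]
tool_rot: [0.143, -3.137, 0.0]
contact_force: [-0.4, -0.8, -3.4]
finger_gap: 0.0176
gripper_force: 40.7
```

```bash
python3 -m pendant '0 0 4 0 255; 0 0 8 0 255; 0 0 8 0 255'
```

```text
clock: 8.37
position: [0.5676, 0.1334, 0.2793]
tool_rot: [0.144, -3.138, -0.001]
contact_force: [0.4, 0.6, -4.4]
finger_gap: 0.0183
gripper_force: 40.5
```

```bash
python3 -m pendant '0 0 4 0 255; 0 0 8 0 255; 0 0 8 0 255'
python3 - <<'E'
from h import *
im=eyes.get_image("scene")[:,:,::-1]
cv2.imwrite("pics/g4.png",crop(im.copy(),330,140,100,150,4))
E
```

```text
clock: 8.62
position: [0.5699, 0.1346, 0.2759]
tool_rot: [-0.143, 3.131, 0.002]
contact_force: [-1.3, 0.4, 11.4]
finger_gap: 0.0186
gripper_force: 42.2
```

View pics/g4.png

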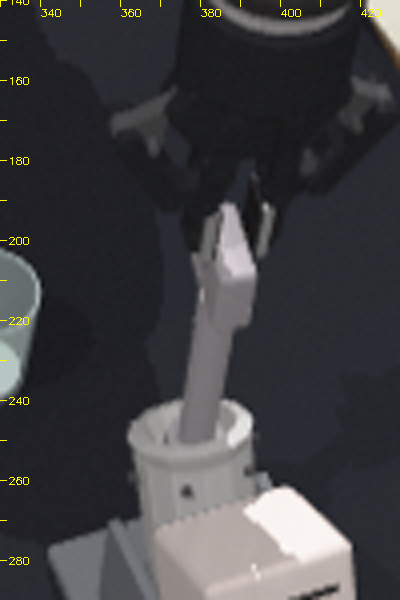

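```bash
python3 -m pendant '3 -0.6 -4 0 255; 8 -1.6 -4 0 255; 13 -2.6 -3 0 255; 18 -3.6 -2.5 0 255' 20;python3 -m pendant '5 -1 0.5 0 255; 10 -2 1.5 0 255; 14 -2.8 2.5 0 255; 14 -2.8 2.5 0 255'
```

```text
clock: 9.0
position: [0.5504, 0.1278, 0.2745]
tool_rot: [-0.143, 3.136, 0.0]
contact_force: [2.2, 0.7, -1.5]
finger_gap: 0.0182
gripper_force: 40.4
clock: 9.33
position: [0.5356, 0.1233, 0.2716]
tool_rot: [0.143, -3.138, 0.002]
contact_force: [1.0, 0.7, -1.3]
finger_gap: 0.0182
gripper_force: 39.1
```

```bash
python3 -m pendant '5 -1 2.5 0 255; 10 -2 5 0 255; 14 -2.8 7 0 255; 14 -2.8 7 0 255';python3 -m pendant '5 -1 2.5 0 255; 10 -2 5.5 0 255; 14 -2.8 8 0 255; 18 -3.6 11 0 255; 18 -3.6 11 0 255'
```

```text
clock: 9.67
position: [0.5215, 0.1193, 0.2641]
tool_rot: [0.143, -3.137, 0.001]
contact_force: [0.2, 1.3, -2.8]
finger_gap: 0.0183
gripper_force: 37.2
clock: 10.08
position: [0.5038, 0.1139, 0.253]
tool_rot: [0.143, -3.136, 0.002]
contact_force: [1.1, 0.8, -2.9]
finger_gap: 0.0183
gripper_force: 33.8
```

```bash
python3 -m pendant '-5 1 8.7 0 255; -10 2 17.3 0 255; -15 3 26 0 255; -20 4 34.6 0 255; -25 5 43.3 0 255; -25 5 43.3 0 255';python3 go.py .571 .1336 .134 1.66
```

```text
clock: 10.58
position: [0.5295, 0.1217, 0.2077]
tool_rot: [0.144, -3.135, -0.001]
contact_force: [1.6, -0.8, -4.3]
finger_gap: 0.0183
gripper_force: 33.7
pos [0.5295 0.1217 0.2077] toolyaw 1.662 clock 10.58 q7 1.18 -> t mm [-42.7   8.   73.6] roll 0.002
```

```bash
python3 -m pendant '-2.5 0.5 4.3 0 255; -5 1 8.7 0 255; -5 1 8.7 0 255';python3 -m pendant '-2.5 0.5 4.3 0 255; -2.5 0.5 4.3 0 255';python3 -m pendant '-2.5 0.5 4.3 0 255; -2.5 0.5 4.3 0 255'
```

```text
clock: 10.83
position: [0.5335, 0.1229, 0.2033]
tool_rot: [0.143, -3.135, 0.004]
contact_force: [-5.3, -2.2, 10.4]
finger_gap: 0.0184
gripper_force: 36.0
clock: 11.0
position: [0.5347, 0.1238, 0.2022]
tool_rot: [0.143, -3.134, 0.006]
contact_force: [-14.7, -4.1, 28.0]
finger_gap: 0.0181
gripper_force: 42.1
clock: 11.17
position: [0.5363, 0.1252, 0.2004]
tool_rot: [0.143, -3.133, 0.007]
contact_force: [-21.3, -6.0, 41.6]
finger_gap: 0.0182
gripper_force: 51.0
```

```bash
python3 -m pendant '2 -0.4 -3.5 0 255; 2 -0.4 -3.5 0 255';python3 -m pendant '0 0 0 0.05 255; 0 0 0 0.1 255; 0 0 0 0.15 255; 0 0 0 0.15 255'; python3 go.py .5415 .1245 .1886 1.66
```

```text
clock: 11.33
position: [0.5366, 0.1247, 0.2014]
tool_rot: [-0.144, 3.138, -0.003]
contact_force: [-11.3, -3.1, 22.3]
finger_gap: 0.018
gripper_force: 48.6
clock: 11.67
position: [0.5362, 0.127, 0.2011]
tool_rot: [-0.091, -3.14, -0.002]
contact_force: [-10.2, -1.2, 18.7]
finger_gap: 0.0186
gripper_force: 51.9
pos [0.5362 0.127  0.2011] toolyaw 1.513 clock 11.67 q7 1.02 -> t mm [-5.4 -2.2 12.5] roll -0.147
```

```bash
python3 -m pendant '0 0 0 -0.1 255; 0 0 0 -0.2 255; 0 0 0 -0.3 255';python3 -m pendant '0 0 0 -0.05 255; 0 0 0 -0.1 255; 0 0 0 -0.1 255'; python3 go.py .5415 .1245 .1886 1.66
```

```text
clock: 11.92
position: [0.5377, 0.123, 0.2004]
tool_rot: [-0.384, 3.117, -0.007]
contact_force: [-5.1, -4.2, 12.8]
finger_gap: 0.0182
gripper_force: 51.3
clock: 12.17
position: [0.5383, 0.1215, 0.2001]
tool_rot: [-0.532, 3.095, -0.009]
contact_force: [-5.3, -5.5, 15.4]
finger_gap: 0.0185
gripper_force: 52.4
pos [0.5383 0.1215 0.2001] toolyaw 1.911 clock 12.17 q7 1.4 -> t mm [-4.   1.8 11.5] roll 0.251
```

```bash
cat > prof.py <<'E'
import io,contextlib
with contextlib.redirect_stdout(io.StringIO()):
    from fit2 import *
for tries in range(3):
    im=eyes.get_image("scene");c=[d for d in eyes.masks_of("long_key","scene") if d["point"][0]>330]
    if c:break
cv2.imwrite("pics/cur.png",im[:,:,::-1])
pj=lambda P:(proj(P,"scene")+os_)
if c:
  for d in c: print(d["score"],d["point"],d["mask"].sum())
  m=c[0]["mask"];cv2.imwrite("pics/curm.png",m*255)
  for k in np.arange(.10,.216,.006):
    a=pj(seat+k*Ax)[0];b=pj(seat+(k+.001)*Ax)[0];t=(b-a)/np.linalg.norm(b-a);n=np.array([-t[1],t[0]])
    w=np.arange(-25,25,.25);q=np.round(a+w[:,None]*n).astype(int);on=m[q[:,1],q[:,0]]
    s=w[on];print(round(k*1000),a.round(),(s.min(),s.max(),round(on.sum()*.25*1.05/518*1000,1)) if on.any() else None, im[int(a[1]),int(a[0])])
E
python3 prof.py
```

```text
0.78 [379.2, 225.1] 490
100 [378. 250.] (np.float64(-0.5), np.float64(2.75), np.float64(7.1)) [135 131 134]
106 [377. 248.] (np.float64(-3.75), np.float64(5.0), np.float64(18.2)) [136 130 134]
112 [377. 246.] (np.float64(-4.5), np.float64(4.25), np.float64(18.2)) [136 130 134]
118 [377. 243.] (np.float64(-4.25), np.float64(4.5), np.float64(18.2)) [134 130 133]
124 [377. 241.] (np.float64(-4.0), np.float64(4.75), np.float64(18.2)) [135 131 134]
130 [376. 238.] (np.float64(-4.75), np.float64(5.25), np.float64(20.8)) [135 131 134]
136 [376. 236.] (np.float64(-4.25), np.float64(5.5), np.float64(20.3)) [134 129 133]
142 [376. 233.] (np.float64(-4.0), np.float64(4.75), np.float64(18.2)) [135 130 134]
148 [375. 231.] (np.float64(-3.75), np.float64(7.25), np.float64(22.8)) [126 122 125]
154 [375. 229.] (np.float64(-4.5), np.float64(9.5), np.float64(28.9)) [109 106 109]
160 [375. 226.] (np.float64(-4.0), np.float64(9.75), np.float64(28.4)) [109 105 108]
166 [374. 224.] (np.float64(-5.75), np.float64(9.0), np.float64(30.4)) [110 106 108]
172 [374. 221.] (np.float64(-7.5), np.float64(9.5), np.float64(35.0)) [109 105 109]
178 [374. 218.] (np.float64(-7.25), np.float64(9.75), np.float64(35.0)) [109 105 108]
184 [373. 216.] (np.float64(-6.75), np.float64(10.0), np.float64(30.9)) [126 122 125]
190 [373. 213.] (np.float64(-0.5), np.float64(9.5), np.float64(20.8)) [134 130 133]
196 [373. 211.] (np.float64(1.0), np.float64(7.75), np.float64(14.2)) [100  99  99]
202 [372. 208.] (np.float64(1.25), np.float64(5.5), np.float64(9.1)) [102 102 102]
208 [372. 206.] None [30 31 33]
214 [372. 203.] None [28 29 31][ WARN:0@3.521] global loadsave.cpp:1063 imwrite_ Unsupported depth image for selected encoder is fallbacked to CV_8U.
```

```bash
python3 -m pendant '-1 0 2 0.1 255; -1 0 2 0.2 255; -1 0 2 0.3 255; -1 0 2 0.4 255; -1 0 2 0.45 255; -1 0 2 0.5 255';python3 go.py .5415 .1245 .1886 1.66;python3 -m pendant '0 0 0 0.05 255; 0 0 0 0.1 255; 0 0 0 0.15 255; 0 0 0 0.2 255'; python3 go.py .5415 .1245 .1886 1.66
```

```text
clock: 12.77
position: [0.5388, 0.1288, 0.1964]
tool_rot: [0.248, 3.129, 0.009]
contact_force: [-0.3, 5.0, 1.5]
finger_gap: 0.0179
gripper_force: 59.5
pos [0.5388 0.1288 0.1964] toolyaw 1.413 clock 12.77 q7 0.92 -> t mm [-3.3 -3.9  7.8] roll -0.247
clock: 13.1
position: [0.5388, 0.1285, 0.1957]
tool_rot: [0.559, 3.09, 0.009]
contact_force: [0.0, 3.8, -1.5]
finger_gap: 0.0183
gripper_force: 61.3
pos [0.5388 0.1285 0.1957] toolyaw 1.213 clock 13.1 q7 0.73 -> t mm [-3.9 -2.8  7.1] roll -0.447
```

```bash
python3 -m pendant '-2 1.5 4.3 0 255; -2 1.5 4.3 0 255'; python3 -m pendant '-2 1.5 4.3 0 255; -2 1.5 4.3 0 255';python3 -m pendant '-2 1.5 4.3 0 255; -2 1.5 4.3 0 255'; python3 prof.py
```

```text
clock: 13.27
position: [0.5411, 0.1282, 0.1912]
tool_rot: [0.555, 3.092, 0.006]
contact_force: [-0.5, 4.8, 0.8]
finger_gap: 0.0181
gripper_force: 61.9
clock: 13.43
position: [0.5408, 0.1279, 0.1899]
tool_rot: [-0.555, -3.088, 0.002]
contact_force: [-13.7, 0.6, 24.7]
finger_gap: 0.0178
gripper_force: 66.9
clock: 13.6
position: [0.5403, 0.1253, 0.188]
tool_rot: [-0.558, -3.082, 0.015]
contact_force: [-24.3, -5.9, 44.5]
finger_gap: 0.0181
gripper_force: 76.2
0.58 [378.6, 228.1] 452
100 [378. 250.] (np.float64(-0.5), np.float64(2.75), np.float64(7.1)) [135 129 134]
106 [377. 248.] (np.float64(-3.75), np.float64(5.0), np.float64(18.2)) [135 131 134]
112 [377. 246.] (np.float64(-4.5), np.float64(5.25), np.float64(20.3)) [137 131 136]
118 [377. 243.] (np.float64(-4.25), np.float64(5.5), np.float64(20.3)) [133 129 133]
124 [377. 241.] (np.float64(-4.0), np.float64(6.0), np.float64(20.8)) [135 129 133]
130 [376. 238.] (np.float64(-3.75), np.float64(6.25), np.float64(20.8)) [129 123 128]
136 [376. 236.] (np.float64(-4.25), np.float64(5.5), np.float64(20.3)) [119 115 118]
142 [376. 233.] (np.fl
[... 338 characters left out ...]
loat64(-5.75), np.float64(8.0), np.float64(28.4)) [135 129 133]
172 [374. 221.] (np.float64(-5.5), np.float64(7.5), np.float64(26.9)) [141 135 139]
178 [374. 218.] (np.float64(-5.25), np.float64(6.75), np.float64(24.8)) [136 131 134]
184 [373. 216.] (np.float64(-3.75), np.float64(7.0), np.float64(22.3)) [116 112 115]
190 [373. 213.] (np.float64(-2.5), np.float64(7.25), np.float64(20.3)) [113 109 112]
196 [373. 211.] (np.float64(-1.25), np.float64(7.75), np.float64(18.8)) [45 43 45]
202 [372. 208.] None [28 27 29]
208 [372. 206.] None [28 28 30]
214 [372. 203.] None [28 28 29][ WARN:0@2.896] global loadsave.cpp:1063 imwrite_ Unsupported depth image for selected encoder is fallbacked to CV_8U.
```

```bash
python3 -m pendant '3 -2.2 -6.5 0 255; 3 -2.2 -6.5 0.06 255; 3 -2.2 -6.5 0.12 255; 3 -2.2 -6.5 0.18 255; 3 -2.2 -6.5 0.24 255; 3 -2.2 -6.5 0.3 255'; python3 go.py .5415 .1245 .1886 .6; python3 -c "
from plant import r;s=r.observe();print(s['moment'],s['gripper_force'])"
```

```text
clock: 14.2
position: [0.5416, 0.1279, 0.19]
tool_rot: [-1.016, -2.972, -0.004]
contact_force: [-3.8, 3.0, 7.9]
finger_gap: 0.0183
gripper_force: 77.5
pos [0.5416 0.1279 0.19  ] toolyaw 0.912 clock 14.2 q7 0.44 -> t mm [-2.1 -2.8  1.4] roll 0.312
[1.2711238  0.71599221 0.47895864] 77.5245600566268
```

```bash
python3 -m pendant '0 0 0 0.06 255; 0 0 0 0.12 255; 0 0 0 0.18 255; 0 0 0 0.24 255; 0 0 0 0.3 255' 20; python3 -c "
from plant import r;s=r.observe();print(s['moment'])";python3 -m pendant '0 0 0 0.06 255; 0 0 0 0.12 255; 0 0 0 0.18 255; 0 0 0 0.18 255'; python3 go.py .5415 .1245 .1886 .6; python3 -c "
from plant import r;s=r.observe();print(s['moment'],s['gripper_force'])"
```

```text
clock: 14.62
position: [0.5417, 0.1273, 0.1903]
tool_rot: [-1.45, -2.787, -0.002]
contact_force: [-4.5, 1.9, 11.5]
finger_gap: 0.0181
gripper_force: 77.3
[1.04017774 0.92046668 0.41133591]
clock: 14.95
position: [0.5416, 0.126, 0.1904]
tool_rot: [1.694, 2.645, -0.001]
contact_force: [-6.2, -0.2, 12.9]
finger_gap: 0.0182
gripper_force: 72.4
pos [0.5416 0.126  0.1904] toolyaw 0.431 clock 14.95 q7 -0.01 -> t mm [-1.3 -0.7  1.8] roll -0.169
[0.52426673 1.04973019 0.22072245] 72.35765365068801
```

```bash
python3 -m pendant '0 0 0 0 0; 0 0 0 0 0; 0 0 0 0 0; 0 0 0 0 0; 0 0 -20 0 0; 0 0 -55 0 0; 0 0 -95 0 0; 0 0 -130 0 0; 30 0 -160 0 0; 60 0 -160 0 0; 100 0 -160 0 0; 140 0 -160 0 0'; python3 go.py .5415 .1245 .1886 .6
```

```text
clock: 15.95
position: [0.4835, 0.2529, 0.3488]
tool_rot: [1.697, 2.642, 0.001]
contact_force: [0.4, 0.7, -0.9]
finger_gap: 0.0853
gripper_force: 0.0
pos [0.4835 0.2529 0.3488] toolyaw 0.429 clock 15.95 q7 -0.23 -> t mm [-140.7   -0.9  160.3] roll -0.171
```

```bash
cat > phi.py <<'E'
import io,contextlib
with contextlib.redirect_stdout(io.StringIO()):
    from fit2 import *
import fit
pr=lambda P,n:proj(P,n)+OFF[n]
fit.proj=pr
ms={};tiles=[]
for n,(a,b_) in {"scene":(330,170),"top":(225,160)}.items():
    im=eyes.get_image(n)
    c=[d for d in eyes.masks_of("long_key",n) if (350<d["point"][0]<420 if n=="scene" else 240<d["point"][0]<320)]
    for d in c:print(n,d["score"],d["point"],d["mask"].sum())
    if c:ms[n]=c[0]["mask"].astype(float)
    tiles.append([n,a,b_,crop(im[:,:,::-1].copy(),a,b_,100,115,4)])
u0=rz(H[2])@[0,1,0];v0=np.cross(u0,Ax)   # wing normal u, width v at phi=0
def parts(p):
    ph,h=p[0],p[1];off=p[2]*u0+p[3]*v0
    Rk=R.from_rotvec(-ph*Ax).as_matrix();x,y=Rk@u0,Rk@v0
    T=lambda L:seat+off+np.array([l[0]*x+l[1]*y+(l[2]+h)*Ax for l in L])
    return T([[a*.01,b*.025,c] for a in(1,-1) for b in(1,-1) for c in(.15,.19)]),T(cyl(.01,.118)+cyl(.01,.15))
def img(p,n):
    o=np.zeros((1920,2560),np.uint8)
    for P in parts(p):fit.hull(P,n,o)
    return cv2.GaussianBlur(cv2.resize(o,(640,480),interpolation=cv2.INTER_AREA)/255.,(0,0),1)
def cost(p):
    return sum(((cv2.GaussianBlur(m,(0,0),1)-img(p,n))**2).sum() for n,m in ms.items())+((p[2]/.003)**2+(p[3]/.003)**2)*5
L=[]
for ph in np.arange(0,3.1,.35):
    x0=np.array([ph,.005,0,0]);L.append(minimize(cost,x0,method="Nelder-Mead",options=dict(maxfev=150,initial_simplex=np.vstack([x0]+[x0+d for d in np.diag([.2,.005,.002,.002])]))))
L.sort(key=lambda o:o.fun)
for o in L[:5]:print(round(o.fun,1),o.x.round(4))
for n,a,b_,o in tiles:
    for P in parts(L[0].x):
        cv2.polylines(o,[cv2.convexHull(((pr(P,n)-[a,b_]+.5)*4).astype(np.int32))],True,(0,0,255),1)
cv2.imwrite("pics/phi.png",np.hstack([t[3] for t in tiles]))
E
python3 phi.py
```

```text
scene 0.95 [374.9, 220.8] 667
top 0.59 [274.2, 248.3] 679
357.2 [ 1.0632  0.0082 -0.0036 -0.0101]
357.2 [ 1.0628  0.0083 -0.0037 -0.0101]
357.3 [ 1.0495  0.0082 -0.0037 -0.0098]
357.4 [ 1.0483  0.0081 -0.0037 -0.0099]
357.4 [ 1.0538  0.0088 -0.0036 -0.0098]
```

View pics/phi.png

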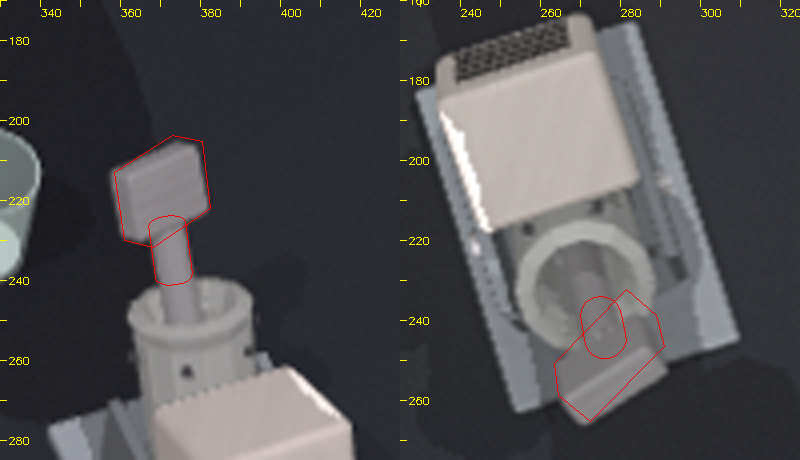

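```bash
cat > phi2.py <<'E'
src=open("phi.py").read().split("def parts")[0];exec(src)
np.savez("pm.npz",**ms)
def parts(p):
    ph,h=p[0],p[1];off=p[4]*u0+p[5]*v0
    Q=R.from_rotvec(p[2]*u0+p[3]*v0).as_matrix();ax=Q@Ax
    Rk=Q@R.from_rotvec(-ph*Ax).as_matrix();x,y=Rk@u0,Rk@v0
    T=lambda L:seat+off+np.array([l[0]*x+l[1]*y+(l[2]+h)*ax for l in L])
    W=.0005
    return T([[a*.01,b*.025,c] for a in(1,-1) for b in(1,-1) for c in(.15,.19)]),T(cyl(.01,S0-p[1])+cyl(.01,.15))
S0=.115
def img(p,n):
    o=np.zeros((1920,2560),np.uint8)
    for P in parts(p):fit.hull(P,n,o)
    return cv2.GaussianBlur(cv2.resize(o,(640,480),interpolation=cv2.INTER_AREA)/255.,(0,0),1)
def cost(p):
    c=0
    for n,m in ms.items():
        k=img(p,n);b=cv2.GaussianBlur(m,(0,0),1)
        c+=((b-k)**2).sum()
    return c+((p[4]/.002)**2+(p[5]/.002)**2+(p[2]/.06)**2+(p[3]/.06)**2)*5
L=[]
for ph in np.arange(.6,2.2,.3):
    x0=np.array([ph,.003,0,0,0,0]);L.append(minimize(cost,x0,method="Nelder-Mead",options=dict(maxfev=350,initial_simplex=np.vstack([x0]+[x0+d for d in np.diag([.2,.006,.05,.05,.002,.002])]))))
L.sort(key=lambda o:o.fun)
for o in L[:4]:print(round(o.fun,1),o.x.round(4))
for n,m in ms.items():
    k=img(L[0].x,n)>.5;print(n,m.sum(),k.sum(),(k&(m>0)).sum())
E
python3 phi2.py
```

```text
scene 0.84 [373.3, 221.4] 659
top 0.96 [275.6, 249.2] 695
214.3 [ 1.1182e+00  7.4000e-03 -8.5600e-02  1.8300e-02 -2.0000e-04 -0.0000e+00]
214.3 [ 1.1187  0.0075 -0.0852  0.0193 -0.     -0.    ]
214.4 [ 1.1163e+00  7.5000e-03 -8.6000e-02  1.9000e-02 -0.0000e+00  1.0000e-04]
215.5 [ 1.113e+00  8.300e-03 -8.640e-02  2.050e-02  2.000e-04  7.000e-04]
scene 659.0 652 603
top 695.0 621 538
```

```bash
python3 go.py .4705 .1186 .19 .293
python3 - <<'E'
from kf import *
def c2(p):
    return sum(((cv2.GaussianBlur(D[n+"_long_key"].astype(float),(0,0),1.)-cv2.GaussianBlur(kimg(p,.19,n),(0,0),1.))**2).sum() for n in C)
x0=np.r_[np.load("key.npy"),.006]
q=minimize(c2,x0,method="Nelder-Mead",options=dict(maxfev=500,initial_simplex=np.vstack([x0]+[x0+d for d in np.diag([.004,.004,.04,.04,.1,.006])])))
print(q.fun,q.x)
E
```

```text
pos [0.4844 0.2509 0.3479] toolyaw 0.429 clock 16.35 q7 -0.22 -> t mm [-114.4  -67.5  158.1] roll 0.136
cost 115.62447674598005 key [ 0.51210525 -0.16176007 -0.00856489  0.02214666  0.24806186] well [ 0.5149952  -0.16082809  0.        ]
wing centre [ 0.51586983 -0.16030418  0.17595208] top [ 0.51631272 -0.16013289  0.19594644] axis [0.02214458 0.00856408 0.9997181 ] lean deg 1.360496383617432
115.02391784187117 [ 0.51199919 -0.16166654 -0.0076923   0.02198634  0.25750157  0.00529378]
```

```bash
python3 -m pendant '-30 -18 0 0.07 120; -60 -36 0 0.136 255; -90 -54 0 0.136 255; -115 -70 0 0.136 255; -115 -70 30 0.136 255; -115 -70 65 0.136 255; -115 -70 100 0.136 255; -115 -70 130 0.136 255; -115 -70 153 0.136 255; -115 -70 153 0.136 255; -115 -70 153 0.136 255';python3 go.py .4705 .1186 .19 .293
```

```text
clock: 17.27
position: [0.4677, 0.1178, 0.1948]
tool_rot: [-1.871, -2.522, 0.003]
contact_force: [0.1, 0.0, 0.9]
finger_gap: -0.0
gripper_force: 0.0
pos [0.4677 0.1178 0.1948] toolyaw 0.294 clock 17.27 q7 -0.11 -> t mm [-0.   3.   4.8] roll 0.001
```

```bash
python3 -m pendant '0 8 0 0 255; 0 14 0 0 255; 0 14 0 0 255'; for i in 1 2 3 4; do python3 -m pendant '0 2 0 0 255; 0 4 0 0 255; 0 4 0 0 255' | egrep 'posi|contact'; done
```

```text
clock: 17.52
position: [0.4843, 0.1239, 0.1973]
tool_rot: [1.868, 2.522, 0.006]
contact_force: [0.3, 0.6, 0.0]
finger_gap: -0.0001
gripper_force: 0.0
position: [0.4858, 0.1244, 0.1958]
contact_force: [0.7, 0.4, -0.8]
position: [0.4894, 0.1254, 0.1954]
contact_force: [-0.3, -0.6, 0.2]
position: [0.4932, 0.1266, 0.1954]
contact_force: [-0.4, 0.5, -0.1]
position: [0.4971, 0.1278, 0.1954]
contact_force: [0.0, -0.8, -0.1]
```

```bash
for i in 1 2 3 4; do python3 -m pendant '0 2 0 0 255; 0 4 0 0 255; 0 4 0 0 255' | egrep 'posi|contact'; done
```

```text
position: [0.5009, 0.129, 0.1954]
contact_force: [1.5, -0.2, 0.1]
position: [0.5048, 0.1301, 0.1954]
contact_force: [1.3, 0.6, 0.4]
position: [0.5086, 0.1313, 0.1954]
contact_force: [-0.1, -0.4, -0.2]
position: [0.5124, 0.1325, 0.1954]
contact_force: [0.3, 0.5, 0.5]
```

```bash
for i in 1 2 3 4; do python3 -m pendant '0 1.5 0 0 255; 0 3 0 0 255; 0 3 0 0 255' | egrep 'posi|contact'; done
```

```text
position: [0.5151, 0.1333, 0.1954]
contact_force: [-0.2, 0.3, -1.0]
position: [0.5181, 0.1342, 0.1954]
contact_force: [-0.4, -0.7, 1.0]
position: [0.5209, 0.1351, 0.1954]
contact_force: [-0.5, -0.1, -0.2]
position: [0.5237, 0.1359, 0.1954]
contact_force: [0.2, 0.2, -0.3]
```

```bash
python3 - <<'E'
import io,contextlib
with contextlib.redirect_stdout(io.StringIO()):
    from fit2 import *
m=np.load("pm.npz")
for n in("scene","top"):
    ys,xs=np.where(m[n]>0)
    for nm,i in(("L",xs.argmin()),("R",xs.argmax()),("T",ys.argmin()),("B",ys.argmax())):
        q=np.array([xs[i],ys[i]],float);w=onz(q-OFF[n],n,.21);print(n,nm,q,(rz(H[2]).T@(w-np.array([.5275,.12,0])))[:2].round(4))
    q=np.array([xs.mean(),ys.mean()]);print(n,q)
E
python3 phi2.py
```

```text
scene L [358. 212.] [-0.0167 -0.0236]
scene R [381. 217.] [0.0123 0.0173]
scene T [374. 205.] [-0.0225  0.0163]
scene B [372. 250.] [ 0.083  -0.0346]
scene [370.80880121 224.30804249]
top L [264. 223.] [0.0556 0.0048]
top R [291. 249.] [-0.007  -0.0286]
top T [268. 220.] [ 0.0587 -0.0041]
top B [269. 264.] [-0.0211  0.0188]
top [275.74532374 244.41438849]
scene 0.9 [373.8, 220.6] 608
top 0.59 [287.6, 248.2] 59
362.6 [2.9967e+00 1.2300e-02 3.9900e-02 8.5500e-02 7.0000e-04 0.0000e+00]
520.3 [ 1.9121e+00  1.0200e-02 -1.5000e-03  4.7000e-02 -3.0000e-04 -1.5000e-03]
531.2 [ 8.669e-01  8.600e-03 -2.490e-02  4.160e-02 -7.000e-04 -4.000e-04]
531.6 [ 8.446e-01  7.300e-03 -3.280e-02  3.660e-02 -7.000e-04 -1.400e-03]
scene 608.0 597 518
top 59.0 369 55
```

```bash
for i in 1 2 3 4; do python3 -m pendant '0 1 0 0 255; 0 2 0 0 255; 0 2 0 0 255' | egrep 'posi|contact'; done
```

```text
position: [0.5256, 0.1365, 0.1954]
contact_force: [0.9, -0.3, 0.2]
position: [0.5275, 0.1371, 0.1954]
contact_force: [-0.3, -0.2, 0.7]
position: [0.5294, 0.1377, 0.1954]
contact_force: [0.5, -0.2, -0.2]
position: [0.5313, 0.1382, 0.1954]
contact_force: [0.4, 0.1, -0.4]
```

Run:
```python
import io,contextlib
with contextlib.redirect_stdout(io.StringIO()):
    from fit2 import *
for a,b in(((368.8,211),(279,256.2)),((358,213),(291.8,252.5)),((378.7,205.5),(270.8,266))):
    x,e=tri(np.array(a)-.375-os_,np.array(b)-.375-ot);print(x.round(4),round(e,4),"head rel seat",(rz(H[2]).T@(x-seat)).round(4))
print("TCP head rel seat",rz(H[2]).T@(r.observe()["position"]-seat), "top expected",.19*A)
```

```text
[0.5167 0.1144 0.2112] 0.0014 head rel seat [-0.1129 -0.0025  0.1533]
[0.5228 0.0903 0.2138] 0.0014 head rel seat [-0.1141 -0.0274  0.1559]
[0.4997 0.1343 0.2071] 0.0094 head rel seat [-0.1235  0.0215  0.1492]
TCP head rel seat [-0.0920432   0.0160827   0.13750905] top expected [-0.095       0.          0.16454483]
```

Run:
```python
from h import *
im=eyes.get_image("scene")
for t in("long_key",):
  for d in eyes.masks_of(t,"scene"):
    if 350<d["point"][0]<420:
        ys,xs=np.where(d["mask"]);print(d["score"],[(int(y),int(xs[ys==y].min()),int(xs[ys==y].max())) for y in range(ys.min(),ys.max()+1,4)])
g=im.astype(int).mean(2)
for y in range(180,240,5):print(y,g[y,350:400:2].astype(int))
```

```text
0.58 [(205, 372, 375), (209, 364, 377), (213, 358, 379), (217, 358, 381), (221, 358, 381), (225, 359, 377), (229, 361, 376), (233, 367, 377), (237, 368, 378), (241, 369, 379), (245, 370, 379), (249, 371, 379)]
180 [33 34 33 34 33 33 39 43 44 43 44 29 35 27 27 29 29 31 30 30 30 29 28 31
 29]
185 [34 34 34 32 34 33 34 43 44 43 45 31 29 28 28 28 39 36 29 25 29 28 29 29
 29]
190 [33 34 34 34 34 33 33 33 44 44 45 45 35 28 28 29 28 26 28 30 30 33 39 63
 50]
195 [34 34 33 34 33 34 34 34 33 43 45 44 44 33 29 29 26 30 26 24 26 28 53 77
 77]
200 [ 34  32  35  33  34  35  34  35  33  35  44  45  44  54 104  30  27  32
  34  36  40  70  55  70  79]
205 [34 33 33 34 35 32 33 35 33 34 45 48 84 95 86 89 24 28 28 28 28 32 40 42
 74]
210 [ 35  34  34  33  34  36  70 111 126 135 146 144 136  82 103  56  28  29
  29  43  44  45  46  45  45]
215 [ 34  34  33  36 116 120 144 140 139 138 137 137 136 134 131 124  46  44
  45  46  45  45  46  44  46]
220 [ 28  30  34  34  60 117 124 137 134 135 135 137 136 134 132 132  45  45
  44  44  45  45  45  45  46]
225 [ 29  29  34  33  36 116 120 139 136 136 136 135 125  92  56  46  45  44
  46  45  45  45  45  44  46]
230 [ 33  34  33  33  34  34  42  76  51 105 137 143 141 117  45  44  43  46
  44  46  44  45  44  46  45]
235 [ 34  34  35  34  34  35  35  34  35  72 132 142 143 133  45  43  45  44
  45  46  46  45  46  42  41]
```

Run:
```python
import io,contextlib
with contextlib.redirect_stdout(io.StringIO()):
    from fit2 import *
s=r.observe();p=s["position"];print(p,s["finger_gap"])
for dz in(0,.01,.02,.03,.05):print(dz,(proj(p+[0,0,dz],"scene")+os_)[0].round(1))
im=eyes.get_image("scene")
for y in range(196,216,2):print(y,[tuple(int(v) for v in im[y,x]) for x in range(370,384,2)])
```

```text
[0.531152   0.13819839 0.19536822] -1.3391341672606045e-05
0 [379.2 220. ]
0.01 [379.7 217.2]
0.02 [380.2 214.3]
0.03 [380.7 211.4]
0.05 [381.8 205.5]
196 [(41, 42, 50), (41, 42, 50), (40, 41, 49), (31, 31, 33), (28, 28, 31), (28, 29, 32), (25, 26, 28)]
198 [(41, 42, 49), (42, 43, 51), (42, 43, 50), (39, 40, 46), (68, 68, 69), (28, 29, 31), (26, 26, 29)]
200 [(42, 42, 51), (41, 42, 51), (41, 42, 50), (55, 55, 60), (105, 104, 104), (27, 26, 30), (24, 26, 28)]
202 [(42, 44, 51), (42, 43, 50), (41, 42, 49), (60, 59, 64), (40, 39, 41), (33, 34, 37), (25, 27, 27)]
204 [(41, 42, 51), (42, 44, 51), (40, 42, 49), (87, 86, 89), (80, 79, 79), (68, 66, 69), (26, 26, 29)]
206 [(44, 45, 52), (104, 101, 105), (117, 113, 116), (99, 98, 99), (99, 98, 98), (101, 99, 100), (26, 26, 29)]
208 [(127, 122, 125), (132, 126, 130), (142, 138, 142), (88, 87, 87), (104, 102, 103), (89, 88, 89), (28, 28, 31)]
210 [(149, 143, 147), (147, 142, 146), (139, 134, 138), (84, 81, 82), (106, 104, 105), (56, 55, 56), (28, 30, 31)]
212 [(140, 136, 139), (141, 136, 139), (139, 134, 137), (134, 129, 132), (105, 103, 105), (53, 53, 54), (29, 30, 32)]
214 [(141, 136, 140), (138, 132, 136), (138, 132, 136), (138, 133, 137), (129, 125, 128), (105, 101, 106), (40, 41, 47)]
```

```bash
for i in 1 2 3 4; do python3 -m pendant '0 1.5 0 0 255; 0 3 0 0 255; 0 3 0 0 255' | egrep 'posi|contact'; done
python3 - <<'E'
from h import *
im=eyes.get_image("scene")
for d in eyes.masks_of("long_key","scene"):
    if 350<d["point"][0]<420:
        ys,xs=np.where(d["mask"]);print(d["score"],[(int(y),int(xs[ys==y].min()),int(xs[ys==y].max())) for y in range(ys.min(),ys.max()+1,4)])
for y in range(196,232,3):print(y,[int(v) for v in im[y,354:396:2].mean(1)])
E
```

```text
position: [0.5343, 0.1392, 0.1954]
contact_force: [0.2, 0.0, 0.0]
position: [0.5372, 0.14, 0.1954]
contact_force: [-1.3, 0.7, -0.1]
position: [0.54, 0.1409, 0.1954]
contact_force: [0.3, 0.7, -0.3]
position: [0.5429, 0.1418, 0.1954]
contact_force: [0.6, -0.0, 0.3]
0.98 [(207, 371, 376), (211, 362, 376), (215, 359, 378), (219, 359, 381), (223, 360, 379), (227, 361, 376), (231, 368, 376), (235, 369, 377), (239, 370, 378), (243, 371, 378), (247, 372, 379)]
196 [34, 34, 34, 34, 35, 34, 33, 45, 44, 46, 44, 44, 33, 28, 28, 28, 26, 28, 29, 27, 30]
199 [34, 35, 34, 34, 33, 33, 35, 39, 44, 44, 44, 44, 33, 28, 28, 29, 25, 27, 26, 25, 27]
202 [33, 33, 34, 33, 35, 33, 32, 35, 45, 44, 44, 44, 40, 28, 30, 27, 27, 28, 31, 28, 28]
205 [34, 35, 34, 34, 33, 34, 34, 35, 44, 47, 84, 56, 49, 96, 33, 26, 28, 35, 35, 45, 68]
208 [34, 34, 34, 35, 34, 34, 67, 108, 123, 129, 142, 144, 119, 45, 54, 27, 29, 29, 30, 33, 32]
211 [34, 34, 38, 71, 113, 127, 137, 147, 144, 137, 137, 136, 108, 80, 103, 28, 32, 28, 28, 29, 29]
214 [33, 38, 120, 127, 154, 142, 139, 139, 138, 135, 136, 136, 103, 103, 88, 29, 29, 26, 35, 40, 40]
217 [33, 34, 105, 118, 133, 137, 137, 139, 137, 133, 133, 134, 134, 113, 89, 28, 36, 41, 46, 44, 44]
220 [33, 33, 60, 118, 124, 138, 135, 134, 135, 136, 136, 134, 133, 133, 45, 46, 44, 45, 44, 44, 45]
223 [33, 32, 42, 117, 121, 139, 139, 136, 135, 136, 136, 135, 129, 96, 45, 45, 45, 44, 44, 45, 46]
226 [36, 34, 34, 118, 120, 138, 137, 137, 134, 124, 123, 68, 45, 45, 46, 46, 46, 45, 45, 45, 45]
229 [33, 34, 33, 50, 86, 121, 103, 108, 132, 143, 141, 107, 46, 45, 45, 45, 46, 45, 44, 43, 46]
```

```bash
python3 -m pendant '0 -30 0 0 255; 0 -60 0 0 255; 0 -78 0 0 255; 0 -78 10 0 255; 0 -78 20 0 255; 0 -65 20 0 255; 0 -58 20 0 255; 0 -58 20 0 255' | egrep 'posi|contact'; for i in 1 2 3 4; do python3 -m pendant '0 2 0 0 255; 0 4 0 0 255; 0 4 0 0 255' | egrep 'posi|contact'; done
```

```text
position: [0.4891, 0.1257, 0.1749]
contact_force: [-0.3, 0.4, -0.8]
position: [0.4913, 0.1261, 0.1753]
contact_force: [0.6, 0.8, -0.7]
position: [0.4951, 0.1272, 0.1755]
contact_force: [-0.2, -0.6, 0.3]
position: [0.497, 0.1282, 0.1759]
contact_force: [-5.7, -0.6, 8.2]
position: [0.4992, 0.1295, 0.1769]
contact_force: [-12.1, -2.2, 16.5]
```

Run:
```python
import io,contextlib
with contextlib.redirect_stdout(io.StringIO()):
    from fit2 import *
s=r.observe();F_=s["contact_force"];m=s["moment"];p=s["position"];print(p,F_,m)
r0=np.cross(F_,m)/(F_@F_);f=F_/np.linalg.norm(F_)
for k in(-.08,-.04,0,.04,.08):
    q=r0+k*f;print(k,"offset",q.round(3),"if TCP-ref: head rel seat",(rz(H[2]).T@(p+q-seat)).round(3))
for n in C:
  im=eyes.get_image(n)
  for d in eyes.masks_of("long_key",n):
    if (350<d["point"][0]<420 if n=="scene" else 240<d["point"][0]<320):
        ys,xs=np.where(d["mask"]);print(n,d["score"],[(int(y),int(xs[ys==y].min()),int(xs[ys==y].max())) for y in range(ys.min(),ys.max()+1,4)])
  if n=="scene":
    for y in range(190,232,3):print(y,[int(v) for v in im[y,354:396:2].mean(1)])
```

```text
[0.49922689 0.12954159 0.17693879] [-12.10455905  -2.18356806  16.48108282] [-0.42084599  2.54368211  0.01113096]
-0.08 offset [-0.052 -0.008 -0.139] if TCP-ref: head rel seat [-0.177  0.025 -0.02 ]
-0.04 offset [-0.076 -0.012 -0.107] if TCP-ref: head rel seat [-0.201  0.028  0.012]
0 offset [-0.099 -0.016 -0.075] if TCP-ref: head rel seat [-0.225  0.03   0.044]
0.04 offset [-0.123 -0.02  -0.043] if TCP-ref: head rel seat [-0.249  0.033  0.076]
0.08 offset [-0.146 -0.025 -0.011] if TCP-ref: head rel seat [-0.272  0.036  0.108]
scene 0.97 [(207, 371, 380), (211, 362, 381), (215, 359, 381), (219, 360, 382), (223, 360, 381), (227, 361, 376), (231, 368, 377), (235, 369, 378), (239, 370, 378), (243, 371, 379), (247, 371, 380)]
scene 0.23 [(239, 382, 383), (243, 365, 392), (247, 362, 393), (251, 363, 393), (255, 364, 394), (259, 363, 397), (263, 364, 404), (267, 364, 408), (271, 356, 413), (275, 344, 416), (279, 342, 417), (283, 343, 418), (287, 345, 418), (291, 347, 418), (295, 349, 419), (299, 351, 419), (303, 353, 419), (307, 354, 418), (311, 356, 416), (315, 358, 419), (319, 360, 421),
[... 725 characters left out ...]
, 44, 45]
211 [35, 34, 34, 33, 70, 110, 127, 131, 145, 146, 139, 135, 135, 131, 45, 43, 44, 46, 45, 44, 44]
214 [34, 34, 58, 125, 132, 148, 147, 139, 138, 138, 134, 134, 135, 135, 53, 44, 45, 44, 45, 45, 45]
217 [34, 33, 43, 116, 118, 138, 138, 136, 136, 137, 135, 131, 131, 133, 74, 45, 46, 45, 44, 44, 45]
220 [32, 33, 35, 117, 118, 138, 138, 135, 133, 134, 135, 135, 133, 131, 122, 46, 46, 45, 45, 44, 45]
223 [33, 34, 35, 86, 118, 132, 135, 137, 137, 135, 134, 134, 133, 133, 99, 44, 45, 44, 46, 45, 44]
226 [34, 35, 33, 54, 117, 124, 135, 135, 136, 135, 131, 112, 57, 44, 46, 46, 45, 45, 45, 45, 45]
229 [34, 34, 34, 38, 97, 122, 138, 126, 114, 132, 142, 128, 45, 45, 44, 46, 45, 44, 44, 45, 44]
```

```bash
python3 -m pendant '0 -12 0 0 255; 0 -25 0 0 255; 0 -25 12 0 255; 0 -25 24 0 255; 0 -25 24 0 255; 0 -15 24 0 255; 0 -15 24 0 255' | egrep 'posi|contact'; for i in 1 2 3 4; do python3 -m pendant '0 2 0 0 255; 0 4 0 0 255; 0 4 0 0 255' | egrep 'posi|contact'; done
```

```text
position: [0.4902, 0.1258, 0.1521]
contact_force: [0.2, -0.3, -0.3]
position: [0.4925, 0.1266, 0.1518]
contact_force: [-1.3, -0.0, -0.3]
position: [0.4962, 0.1275, 0.1515]
contact_force: [-0.8, -0.1, 1.0]
position: [0.5001, 0.1287, 0.1514]
contact_force: [-1.2, -0.4, 0.3]
position: [0.5033, 0.1298, 0.1513]
contact_force: [-3.8, -0.4, 1.5]
```

```bash
for i in 1 2 3 4 5; do python3 -m pendant '0 1 0 0 255; 0 2 0 0 255; 0 2 0 0 255' | egrep 'clock|posi|contact'; done
```

```text
clock: 26.67
position: [0.5051, 0.1303, 0.1514]
contact_force: [-3.8, -0.9, 1.8]
clock: 26.92
position: [0.507, 0.131, 0.1516]
contact_force: [-5.4, -0.5, 4.7]
clock: 27.17
position: [0.5085, 0.132, 0.1522]
contact_force: [-8.9, -1.4, 9.4]
clock: 27.42
position: [0.5099, 0.1327, 0.1529]
contact_force: [-10.8, -1.8, 14.3]
clock: 27.67
position: [0.5113, 0.1336, 0.1537]
contact_force: [-13.8, -2.5, 18.3]
```

```bash
python3 -m pendant '0 -20 0 0 0; 0 -45 -5 0 0; 0 -45 -40 0.1 0; 0 -45 -80 0.22 0; 0 -45 -120 0.34 0; 0 -30 -150 0.46 0; 0 -10 -160 0.58 0; 0 0 -160 0.7 0; 0 0 -160 0.82 0; 0 0 -160 0.94 0; 0 0 -160 1.06 0; 0 0 -160 1.18 0'; python3 go.py .528 .118 .178 -1.04
python3 - <<'E'
import io,contextlib
with contextlib.redirect_stdout(io.StringIO()):
    from fit2 import *
im=eyes.get_image("scene")
for d in eyes.masks_of("long_key","scene"):
    if 350<d["point"][0]<420:
        ys,xs=np.where(d["mask"]);print(d["score"],[(int(y),int(xs[ys==y].min()),int(xs[ys==y].max())) for y in range(ys.min(),ys.max()+1,4)])
E
```

```text
clock: 28.67
position: [0.5145, 0.1328, 0.3115]
tool_rot: [2.961, 1.048, 0.005]
contact_force: [0.4, -0.8, -0.3]
finger_gap: 0.0853
gripper_force: 0.0
pos [0.5145 0.1328 0.3115] toolyaw -0.89 clock 28.67 q7 -1.28 -> t mm [  0.8  19.7 133.5] roll 0.15
0.76 [(207, 371, 376), (211, 361, 378), (215, 358, 379), (219, 358, 379), (223, 359, 377), (227, 361, 375), (231, 369, 375), (235, 370, 377), (239, 370, 378), (243, 371, 379), (247, 371, 379)]
```

```bash
python3 -m pendant '1 10 0 0.1 0; 1 20 20 0.15 0; 1 20 55 0.15 0; 1 20 90 0.15 0; 1 20 115 0.15 0; 1 20 133 0.15 0; 1 20 133 0.15 0; 1 20 133 0.15 100; 1 20 133 0.15 200; 1 20 133 0.15 255; 1 20 133 0.15 255; 1 20 133 0.15 255' 30;  python3 go.py .528 .118 .178 -1.04; python3 -c "
from plant import r;s=r.observe();print(s['moment'],s['gripper_force'])"
```

```text
clock: 29.77
position: [0.5317, 0.1162, 0.1829]
tool_rot: [3.024, 0.831, 0.018]
contact_force: [5.0, -6.9, 16.6]
finger_gap: 0.0258
gripper_force: 11.2
pos [0.5317 0.1162 0.1829] toolyaw -1.034 clock 29.77 q7 -1.44 -> t mm [-2.3 -3.5  4.9] roll 0.006
[-1.62603068 -1.12220841 -0.03281421] 11.211760280421004
```

```bash
python3 -m pendant '0 0 0 0 255; 0 0 0 0 255'
python3 - <<'E'
import io,contextlib
with contextlib.redirect_stdout(io.StringIO()):
    from fit2 import *
im=eyes.get_image("scene")
for d in eyes.masks_of("long_key","scene"):
    if 350<d["point"][0]<420:
        ys,xs=np.where(d["mask"]);print(d["score"],[(int(y),int(xs[ys==y].min()),int(xs[ys==y].max())) for y in range(ys.min(),ys.max()+1,4)])
for y in range(193,250,3):print(y,[int(v) for v in im[y,344:404:2].mean(1)])
p=r.observe()["position"];print((proj(np.array([p,p+[0,0,.0187]]),"scene")+os_).round(1))
E
```

```text
clock: 29.93
position: [0.5361, 0.1163, 0.1859]
tool_rot: [3.025, 0.828, 0.033]
contact_force: [7.7, -3.9, 15.8]
finger_gap: 0.0095
gripper_force: 28.3
0.76 [(212, 380, 380), (216, 362, 381), (220, 362, 381), (224, 363, 377), (228, 365, 378), (232, 370, 378), (236, 371, 379), (240, 371, 380), (244, 372, 380), (248, 373, 381)]
193 [34, 35, 35, 32, 36, 74, 78, 75, 35, 28, 28, 26, 27, 26, 29, 30, 26, 28, 27, 25, 28, 26, 30, 29, 28, 44, 44, 44, 43, 44]
196 [33, 33, 39, 66, 78, 78, 64, 56, 42, 30, 24, 26, 27, 27, 28, 28, 28, 25, 26, 25, 28, 29, 31, 29, 44, 42, 43, 43, 45, 43]
199 [33, 32, 61, 75, 66, 44, 47, 72, 40, 31, 28, 26, 29, 30, 28, 27, 29, 27, 26, 28, 34, 36, 35, 44, 45, 44, 44, 44, 46, 44]
202 [33, 34, 34, 46, 35, 35, 28, 37, 47, 32, 33, 33, 27, 29, 28, 29, 27, 26, 27, 29, 45, 44, 43, 46, 44, 44, 46, 45, 45, 45]
205 [34, 34, 34, 35, 33, 27, 28, 27, 28, 28, 32, 35, 32, 27, 26, 24, 32, 105, 41, 43, 42, 45, 43, 44, 43, 45, 44, 45, 45, 46]
208 [33, 34, 34, 32, 35, 33, 31, 26, 27, 28, 26, 26, 25, 28, 26, 21, 22, 95, 55, 43, 45, 43, 45, 45, 44, 45, 45, 47, 45, 43]
211 [34, 34, 34, 31, 
[... 1027 characters left out ...]
[32, 34, 32, 33, 34, 35, 33, 36, 35, 36, 34, 35, 33, 79, 132, 143, 145, 130, 45, 45, 45, 46, 45, 45, 45, 45, 43, 41, 40, 38]
238 [33, 33, 34, 35, 33, 34, 33, 34, 34, 34, 35, 35, 34, 53, 130, 141, 145, 137, 53, 46, 45, 45, 45, 45, 46, 41, 40, 41, 39, 41]
241 [34, 35, 34, 35, 36, 34, 34, 34, 34, 35, 35, 34, 69, 121, 125, 139, 146, 139, 126, 152, 150, 142, 157, 105, 39, 40, 40, 39, 40, 40]
244 [35, 36, 34, 34, 34, 34, 35, 33, 33, 35, 76, 137, 158, 160, 117, 137, 145, 141, 124, 137, 151, 133, 133, 160, 198, 40, 40, 38, 40, 40]
247 [34, 35, 35, 36, 35, 34, 34, 35, 35, 102, 140, 134, 155, 156, 132, 134, 143, 143, 130, 135, 151, 132, 153, 157, 129, 41, 40, 41, 39, 43]
[[369.  224.8]
 [369.8 219.7]]
```

```bash
python3 -m pendant '0 0 -15 0 0; 0 0 -30 0 0; 0 0 -30 0 0; 0 0 -30 0 0'; python3 go.py .524 .117 .156 -1.04
```

```text
clock: 30.37
position: [0.5274, 0.1181, 0.2098]
tool_rot: [3.028, 0.833, 0.005]
contact_force: [0.5, 0.1, 0.2]
finger_gap: 0.0575
gripper_force: 0.0
pos [0.5274 0.1181 0.2098] toolyaw -1.034 clock 30.37 q7 -1.42 -> t mm [-3.7 -0.9 53.8] roll 0.006
```

```bash
python3 -m pendant '-4 -1 0 0 0; -4 -1 0 0 0; -4 -1 25 0 0; -4 -1 54 0 0; -4 -1 54 0 0; -4 -1 54 0 120; -4 -1 54 0 255; -4 -1 54 0 255; -4 -1 54 0 255' 30;  python3 go.py .528 .118 .178 -1.04
```

```text
clock: 31.12
position: [0.5235, 0.1165, 0.1562]
tool_rot: [3.028, 0.832, 0.004]
contact_force: [-1.4, 0.1, 3.5]
finger_gap: 0.0532
gripper_force: 30.4
pos [0.5235 0.1165 0.1562] toolyaw -1.034 clock 31.12 q7 -1.45 -> t mm [  4.7   1.1 -21.8] roll 0.006
```

```bash
cat > st.py <<'E'
from h import *
s=r.observe();T=R.from_rotvec(s["tool_rot"]).as_matrix()
print("clk",round(s["clock"],2),"yaw",round(np.arctan2(T[1,1],T[0,1]),3),s["position"].round(4),"F",s["contact_force"].round(1),"M",s["moment"].round(2),"tau7",s["tau"][6].round(2),"gap",round(s["finger_gap"],4),round(s["gripper_force"],1))
E
python3 st.py; for i in 1 2 3 ; do python3 -m pendant '0 0 0 0.06 255; 0 0 0 0.1 255' >/dev/null; python3 st.py; done
```

```text
clk 31.12 yaw -1.034 [0.5235 0.1165 0.1562] F [-1.4  0.1  3.5] M [-0.29  0.34 -0.04] tau7 0.06 gap 0.0532 30.4
clk 31.28 yaw -1.135 [0.5229 0.1181 0.1564] F [-1.4 -0.7  5.8] M [-0.28  0.25 -0.07] tau7 0.04 gap 0.0525 30.3
clk 31.45 yaw -1.234 [0.5239 0.1189 0.1565] F [0.2 2.4 3.3] M [1.01 0.19 0.5 ] tau7 -0.19 gap 0.0518 30.6
clk 31.62 yaw -1.333 [0.5235 0.1207 0.1566] F [-1.9  5.9  4.9] M [1.88 0.58 0.88] tau7 -0.51 gap 0.0514 31.9
```

```bash
for i in 1 2; do python3 -m pendant '0 0 0 0.06 255; 0 0 0 0.1 255' >/dev/null; python3 st.py; done
```

```text
clk 31.78 yaw -1.431 [0.5231 0.1226 0.1567] F [-3.5  6.5  4.8] M [2.5  0.81 0.99] tau7 -0.65 gap 0.0519 35.5
clk 31.95 yaw -1.529 [0.5218 0.1242 0.1573] F [-7.8  7.  10.7] M [2.94 1.75 1.16] tau7 -0.84 gap 0.0518 40.7
```

```bash
python3 -m pendant '0 0 0 -0.12 255; 0 0 0 -0.22 255; 0 0 0 -0.22 255'>/dev/null; python3 st.py; python3 -m pendant '1.5 0 2.6 0 255; 3 0 5.2 0 255; 3 0 5.2 0 255'>/dev/null; python3 st.py; python3 -m pendant '-3 0 -5.2 0 255; -3 0 -5.2 0 255; -3 0 -5.2 0 180; -3 0 -5.2 0 60; -3 0 -5.2 0 0; -3 0 -5.2 0 0; -3 0 -5.2 0 0'>/dev/null; python3 st.py
```

```text
clk 32.2 yaw -1.311 [0.5237 0.1159 0.1568] F [-2.8 -1.7  7.3] M [-0.32  0.51  0.08] tau7 0.51 gap 0.0519 32.1
clk 32.45 yaw -1.314 [0.5243 0.1177 0.155 ] F [-15.4  -4.3  30.3] M [-0.56  3.29  0.19] tau7 -0.19 gap 0.052 33.7
clk 33.03 yaw -1.314 [0.522  0.1163 0.1537] F [0.3 1.  0.1] M [-0.02 -0.05  0.01] tau7 -0.0 gap 0.085 0.0
```

```bash
python3 -m pendant '0 0 -25 0 0; 0 0 -60 0 0; 0 0 -100 0 0; 0 0 -140 0 0; 0 0 -160 0 0; -40 -30 -160 0 0; -70 -60 -160 0 0; -100 -90 -160 0 0; -120 -110 -160 0 0; -120 -110 -160 0 0'>/dev/null; python3 st.py; sed -i 's/1.75 0 0 0/&/' phi2.py; python3 phi2.py
python3 - <<'E'
from h import *
m=np.load("pm.npz")
for n in m:
    ys,xs=np.where(m[n]>0);print(n,[(int(y),int(xs[ys==y].min()),int(xs[ys==y].max())) for y in range(ys.min(),ys.max()+1,4)])
for n in("scene","top"):
  eyes.get_image(n)
  for t in("short_key","jar","beaker"):
    print(n,t,[(round(d["score"],2),d["point"]) for d in eyes.masks_of(t,n)[:2]])
E
```

```text
clk 33.87 yaw -1.304 [0.3722 0.1973 0.3147] F [-0.6  0.6  0.1] M [0.01 0.03 0.04] tau7 -0.31 gap 0.0856 0.0
scene 0.97 [373.2, 219.0] 608
top 0.95 [273.9, 247.7] 741
230.6 [ 9.659e-01  6.800e-03 -8.870e-02  2.530e-02  5.000e-04  4.000e-04]
231.1 [ 9.571e-01  7.000e-03 -8.900e-02  2.660e-02  5.000e-04  8.000e-04]
231.5 [ 9.788e-01  6.100e-03 -9.370e-02  1.960e-02 -3.000e-04  4.000e-04]
231.6 [ 9.586e-01  6.000e-03 -8.970e-02  1.950e-02 -3.000e-04 -1.000e-04]
scene 608.0 621 561
top 741.0 608 546
scene [(206, 372, 376), (210, 363, 378), (214, 358, 379), (218, 359, 379), (222, 359, 378), (226, 360, 375), (230, 367, 376), (234, 368, 377), (238, 369, 378), (242, 370, 378), (246, 371, 379), (250, 374, 378)]
top [(220, 267, 274), (224, 264, 276), (228, 266, 276), (232, 267, 277), (236, 268, 279), (240, 269, 286), (244, 270, 289), (248, 269, 291), (252, 266, 291), (256, 266, 287), (260, 267, 282), (264, 270, 276)]
scene short_key [(0.8, [198.3, 242.2])]
scene jar [(0.66, [217.3, 323.7])]
scene beaker [(0.94, [326.4, 221.5]), (0.33, [371.4, 222.7])]
top short_key [(0.8, [471.1, 267.6])]
top jar [(0.75, [442.8, 182.3])]
top beaker [(0.88, [325.3, 307.0])]
```

```bash
python3 -m pendant '40 35 0 -0.1 0; 75 70 0 -0.15 0; 105 100 0 -0.15 0; 120 110 0 -0.15 0; 120 110 30 -0.15 0; 120 110 70 -0.15 0; 120 110 110 -0.15 0; 120 110 145 -0.15 0; 120 110 158 -0.15 0; 120 110 158 -0.15 0; 120 110 158 -0.15 120; 120 110 158 -0.15 255' 30 >/dev/null; python3 st.py; python3 -m pendant '0 0 0 0 255; 0 0 0 0 255; 0 0 0 0 255'>/dev/null; python3 st.py;  for i in 1 2 3; do python3 -m pendant '0 0 0 0.06 255; 0 0 0 0.1 255' >/dev/null; python3 st.py; done
```

```text
clk 35.47 yaw -1.164 [0.5238 0.1171 0.1579] F [-1.  -1.1  0.1] M [ 0.04 -0.01 -0.  ] tau7 0.0 gap 0.064 0.0
clk 35.72 yaw -1.164 [0.5239 0.1167 0.1585] F [-0.1 -0.8  6.3] M [-0.23  0.21 -0.01] tau7 -0.01 gap 0.0517 30.8
clk 35.88 yaw -1.264 [0.5235 0.1195 0.1584] F [1.7 4.3 1.2] M [ 1.32 -0.31  0.45] tau7 -0.3 gap 0.0517 31.2
clk 36.05 yaw -1.362 [0.5238 0.1218 0.1583] F [-1.2  6.2  4.7] M [2.5  0.26 1.04] tau7 -0.61 gap 0.0519 34.3
clk 36.22 yaw -1.46 [0.5236 0.1239 0.1586] F [1.  7.9 2.6] M [2.67 0.13 0.99] tau7 -0.62 gap 0.0515 40.7
```

```bash
python3 -m pendant '0 0 0 -0.08 200; 0 0 0 -0.08 60; 0 0 0 -0.08 0; 0 0 0 -0.08 0; 0 0 0 -0.08 0; 0 0 -30 -0.08 0; 0 0 -65 -0.08 0; 0 0 -105 -0.08 0; 0 0 -145 -0.08 0; -30 -30 -155 -0.08 0; -65 -60 -155 -0.08 0; -90 -90 -155 -0.08 0' >/dev/null; python3 st.py; python3 phi2.py | head -4; python3 -c "
from plant import r
print(r.finish_job())"
```

```text
clk 37.22 yaw -1.388 [0.4254 0.1939 0.3125] F [0.5 0.4 0. ] M [ 0.1  -0.   -0.01] tau7 0.76 gap 0.0855 0.0
scene 0.88 [372.2, 220.8] 667
top 0.71 [272.4, 249.5] 744
197.1 [ 1.16e+00  6.60e-03 -9.09e-02  8.20e-03 -0.00e+00  1.00e-04]
197.6 [ 1.1631e+00  7.0000e-03 -8.8100e-02  1.0900e-02  4.0000e-04 -1.0000e-04]
the job is handed in; nothing more can be done
None
```

The long key is in the bore, turned clockwise until the torque levelled off at about 1 N m (well above the nut's 0.12 N m friction), then released and handed in at 37 s; I judged nut-at-stop and fully seated from torque, a roughly 12 mm drop and camera fits (which put the foot about 7 mm high, within their error), not from a direct reading; the short key, jar and beaker were still in place on the last check, and I didn't re-check the other bystanders.

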